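# Unhook the load module and cradle it

## Robot

A 6-joint arm with a two-finger parallel gripper is mounted at the origin on the work surface. World frame = base frame: x ahead of the robot, y to its left, z up, the work surface at z = 0. Lengths are in m, angles in rad, forces in N, time in s.
With the tool pointing down it reaches from about 0.375 to 0.925 m from the base axis. Payload 5.7 kg.
Tool frame: the origin (TCP) lies on the centre line of the jaws, within the pads' length; the fingertips stand 11 mm ahead of it and the grasp point (between the pads) lies 8 mm behind it (ctrl.tips_ahead is the distance from the TCP to the fingertips, in m); z points along the fingers, x is the direction in which the jaws open and shut, and the axes are right-handed (so a half turn about z gives the same grasp; the last joint's range is limited). The gripper opens to 85 mm and grips with 20 to 120 N. Pads are 22 mm wide; open, the fingers measure 114 mm over their backs; the gripper's body (76 mm by 85 mm) begins 54 mm behind the grasp point. The pads swing forward as they close: fully open they stand 13 mm farther back than shut.
Start: joints at [-1.297, 0.359, 1.51, -0, 1.272, -0.115], TCP at [0.227, -0.555, 0.211] pointing down, gripper open.
Joint ranges: [-2.97, 2.97], [-1.01, 2.36], [0.21, 2.38], [-0.96, 4.11], [0.2, 2.71], [-2.98, 2.98]. Speed limits (rad/s): [2.39, 2.39, 3.14, 3.14, 3.14, 3.14].

## Interface

Orientations are given as a unit quaternion [w, x, y, z].
In Python, from cell import ctrl, read_camera, get_calibration gives the robot as it stands.
- The arm moves only by the shell command python3 -m inch 'ROWS' [FORCE]. ROWS is JSON, a list of rows, each an object with "dp": the shift along the tool's x, y, z in cm, a list of three; "turn": the turn about the tool's z in rad; "grip": the opening, from 0 (shut) to 1 (fully open). In form: [{"dp": [x, y, z], "turn": turn, "grip": grip}, ...]. A call has 1 to 5 rows; each row is the pose to reach, as a shift and turn from the pose measured when the call began, along the tool's axes at that moment; what a row does not reach only later rows make up. A row lasts 1/8 s, in which the tool goes at most 62.5 mm and 10.7 degrees, less where a joint would pass 70% of its speed; a pose out of reach is approached as far as the arm can. A call with a gripper value outside its range is refused whole. The fingers move at their own pace and stop on an object; FORCE is the grip in N (left out, the last holds). Time passes only in rows, so rows that repeat a pose let the fingers close. It gives the time, the measured TCP pose, the force and the opening at its end, in the units of the state.
- ctrl.sense(): the state, without advancing time (a new reading comes with each control period).
- read_camera(name): name is "scene" or "side" or "wrist"; returns the picture (480x640x3 uint8, blue, green, red); there is no depth.
- get_calibration(name): a dict with "camera_matrix" (3x3 intrinsics, pixels), "R" (3x3) and "t" (3): a world point X has camera coordinates R X + t. Camera axes: x right, y down, z forward; pixel columns grow to the right and rows downward; lengths in m; the calibration is good to about 2 mm. The wrist camera is an equidistant fisheye: a pixel r from the principal point sees the ray r / f radians off the axis. A picture is of the moment at which its call begins: read the wrist's pose just before it. get_calibration takes no time and is no camera call; for the wrist camera it gives the pose at the moment of the call.
- ctrl.finish_job(): hands the job in, once; it reports no verdict.
The state is a dict: "time_s": time; "joint_positions": joint angles; "dq": joint speeds; "joint_efforts": joint torques, N m; "tcp_pos": TCP position; "orientation": TCP orientation; "wrist_force": force on the tool from outside, world axes, zero at the start; "moment": the same for the moment, N m; "grip_width": finger opening in m.
Only numpy, scipy, OpenCV 4.12 (cv2) and the standard library are available. Lean on these libraries where they do the work, as an engineer would, in place of code of your own. Each camera call takes 0.05 s, during which the arm holds its last target.

## Task

Take the finned load module down from its deep upturned hook: lift it, feeling your way until the hanging bar is past the tip and level with the hook's mouth, and draw it out towards the robot without straining the hook. Then set it down gently into the shallow tray on the bench so that it sits flat on the tray floor, let go, and leave the other things on the bench where they are.

Things in the scene. Friction and masses are not known exactly. Their poses are not given: they have to be found in the camera images.
- load: Load module to be moved: finned aluminium block 80 (x) x 90 (y) x 60 (z) mm, 0.28 to 0.52 kg, weight near the block's centre; origin at the centre of its underside, z up. Black handle on top; a hanging bar behind it (+x). It starts hanging by that bar in the hook, its axes parallel to the post's.
- load_handle (a point): Middle of the load's black bridge handle, 100 mm above the load's underside, over its centre. The grip bar is 60 mm long (load's x), 14 mm wide (y), 24 mm high; 28 mm of free space below it to the block's top, between two 12 mm posts at 24 mm before and behind the middle.
- load_bar (a point): Middle of the load's hanging bar: round, 10 mm in diameter, along the load's y, 65 mm behind (+x) the load's origin and 85 mm above its underside, carried by two flat ears 6 mm thick at y = -38 and +38 mm that reach back from the block.
- post: Fixed post with the hook: base plate 170 x 140 x 12 mm, column 24 x 24 mm, 292 mm high. Origin at the underside, below the column's front face; the column stands at x 0 to 24 mm. The post's -x points out of the hook's mouth, the way to draw the load out. A C-shaped plate clamped to the column's front is the hook. All is rigid; over 20 N strains the hook.
- hook_seat (a point): Where the bar rests: on two lugs, 190 mm above the bench. The C-plate, 10 mm thick, is at another height each time, NOT measured: tip of its upturned limb (post's x -42 to -32 mm) 18 to 54 mm above this point. Its roof is 20 mm above the tip, a lip turned down 6 mm over the limb: mouth 14 mm high. The bar clears the tip at a lift of the tip's height; the lip stops it 4 mm, the roof 10 mm higher.
- tray: Shallow fixed open tray, outside 98 (x) x 108 (y) x 16 mm high, walls and floor 5 mm thick, so the inside is 88 x 98 mm. Origin at the centre of its underside.
- tray_in (a point): Centre of the tray's inner floor, where the load's underside centre belongs.
- board: Bystander: converter test board, 100 x 130 mm, 41 mm high with two copper coils; origin at the centre of its underside.
- fan: Bystander: black fan standing upright, 30 (x) x 84 (y) x 84 (z) mm; origin at the centre of its underside.
- meter: Bystander: grey handheld meter lying flat, 140 (x) x 72 (y) x 35 mm; origin at the centre of its underside.
- spool: Bystander: copper wire spool standing upright, 64 mm in diameter, 60 mm high; origin at the centre of its underside.
- rest: Fixed on the post, same origin and axes: the two lugs under the bar (y -13 and +13 mm, tops at z = 190 mm) and a black rubber bumper (face at x = -52 mm, z 108 to 128 mm) that the load's back leans on. The bar starts leaning on the inside of the hook's limb (x = -32 mm); behind it there is 8 mm of free play to the hook's spine.

How it is judged:
By the outcome, as a careful person would: the job done as asked, in the order asked, and still so for the second after the job is handed in, with the robot touching nothing.
It also fails if it takes over 72 s, if anything falls off the work surface, if the arm or the gripper's body presses on something with over 40 N, if the wrist force passes 120 N, or if a joint passes its speed limit or range.

## Working session

There is one attempt and no reset: what is moved stays moved. The work goes in short steps, Python scripts to look and compute and a shell command to move; the robot and the scene stay as the last step left them, time stands still between calls to the robot, and variables do not carry over. Pictures are saved under pics/ and viewed, and the job is handed in when it is done.

```bash
ls; mkdir -p pics
python3 - <<'E'
from cell import ctrl, read_camera, get_calibration
import cv2
for n in ("scene","side"):
    cv2.imwrite(f"pics/{n}0.png",read_camera(n))
    c=get_calibration(n);print(n,c)
print(ctrl.sense(), ctrl.tips_ahead)
E
```

```text
pics
scene {'camera_matrix': array([[489.70416608,   0.        , 315.8029401 ],
       [  0.        , 489.70416608, 238.25380513],
       [  0.        ,   0.        ,   1.        ]]), 'R': array([[-0.4621374 ,  0.8866843 , -0.01483182],
       [ 0.76040814,  0.3876061 , -0.52109593],
       [-0.45629867, -0.25209615, -0.85336924]]), 't': array([ 0.28888383, -0.35008515,  1.69543245])}
side {'camera_matrix': array([[603.05756799,   0.        , 321.05646069],
       [  0.        , 603.05756799, 241.99713331],
       [  0.        ,   0.        ,   1.        ]]), 'R': array([[-0.91314036, -0.40763047, -0.00347715],
       [-0.29690403,  0.67089647, -0.67951889],
       [ 0.27932541, -0.61946374, -0.73364977]]), 't': array([0.52260906, 0.2900975 , 1.52337866])}
{'time_s': 0.1, 'joint_positions': array([-1.29708918e+00,  3.59425400e-01,  1.51132989e+00,  2.49606571e-05,
        1.27249519e+00, -1.15091773e-01]), 'dq': array([ 6.34561363e-04, -1.21940851e-03, -2.42387750e-03,  9.97893970e-05,
        1.37604920e-03,  3.89755274e-04]), 'joint_efforts': array([-6.78783163e-04, -5.28653026e+01, -2.79349744e+01, -2.51223155e-04,
        5.04103373e-03,  1.44530169e-06]), 'tcp_pos': array([ 0.22727696, -0.554591  ,  0.20984002]), 'orientation': array([-5.46924438e-04,  8.30382289e-01, -5.57193473e-01, -6.22982833e-04]), 'wrist_force': array([ 0.3192756 , -0.46287364, -0.16927793]), 'moment': array([0.05723023, 0.0519509 , 0.02589354]), 'grip_width': 0.08531435634947726} 0.011
```

View pics/scene0.png

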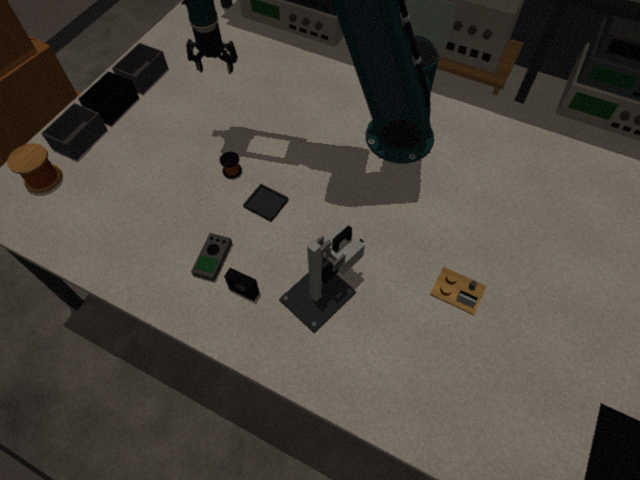

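View pics/side0.png

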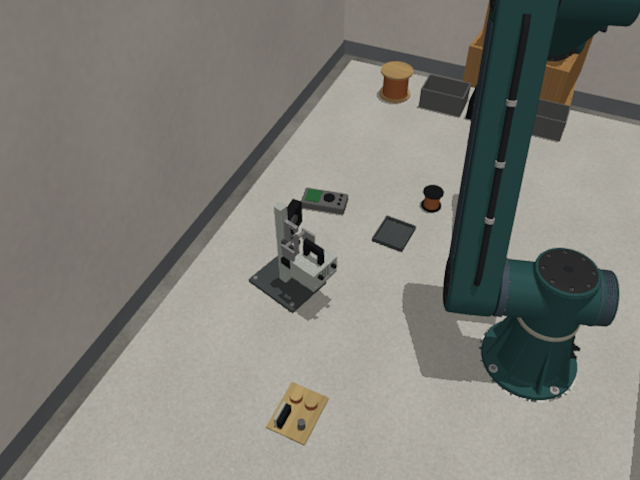

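The scene picture shows the post at about (318,270) with the load at (345,250), and the tray at (266,203). The side picture shows the post at (288,250), the load at (312,262), and the tray at (394,233). I'll enlarge both.

Run:
```python
import cv2
a=cv2.imread("pics/scene0.png");b=cv2.imread("pics/side0.png")
def c(im,x,y,w,h,k,n):
    cv2.imwrite(n,cv2.convertScaleAbs(cv2.resize(im[y:y+h,x:x+w],None,fx=k,fy=k,interpolation=cv2.INTER_CUBIC),alpha=1.5,beta=10))
c(a,235,175,150,160,5,"x.png");import os
c(a,270,220,110,115,5,"pics/s_post.png")
c(a,215,140,100,75,8,"pics/s_tray.png")
c(b,240,190,110,120,5,"pics/d_post.png")
c(b,360,180,100,75,8,"pics/d_tray.png")
```

```text
(no output)
```

View pics/s_post.png

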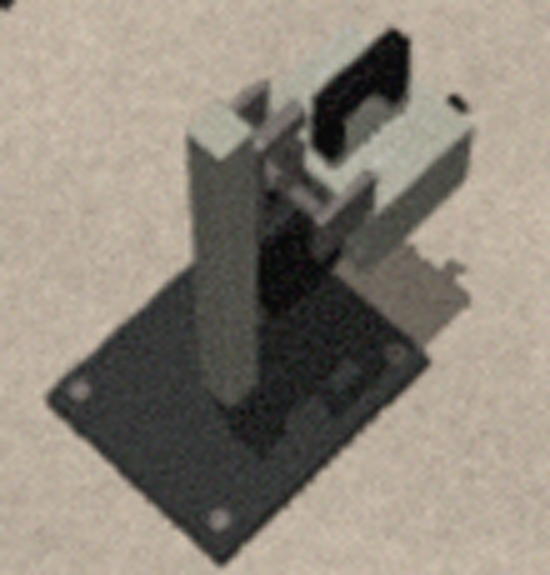

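View pics/s_tray.png

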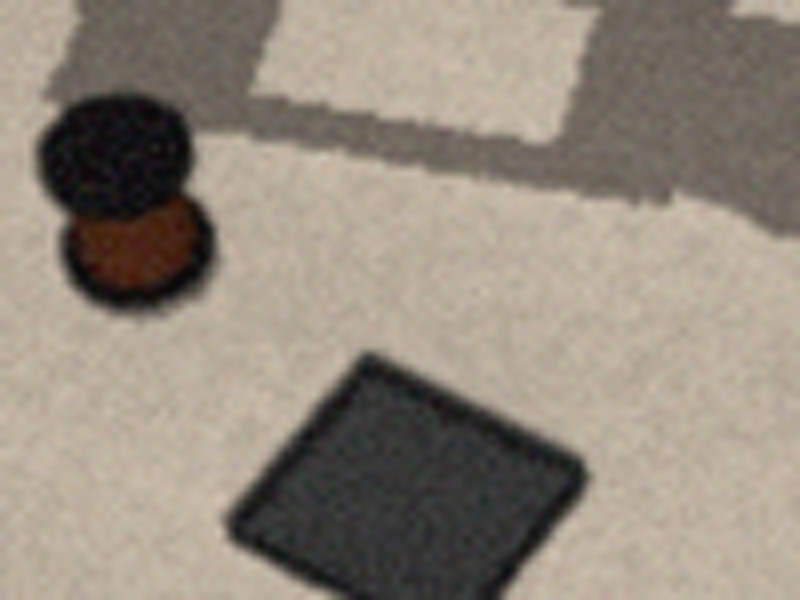

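View pics/d_post.png

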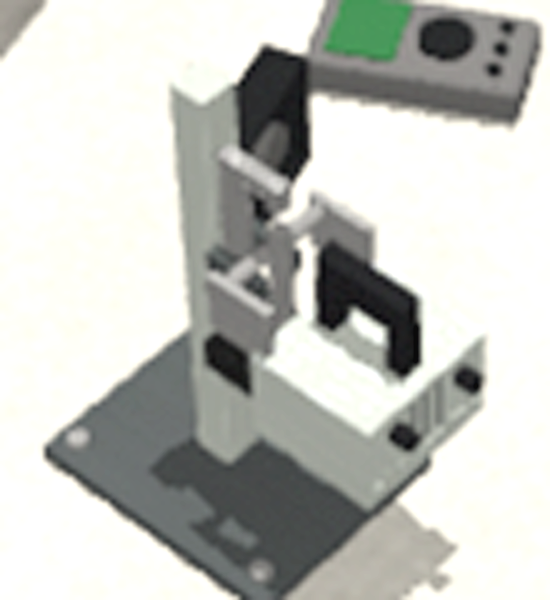

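View pics/d_tray.png

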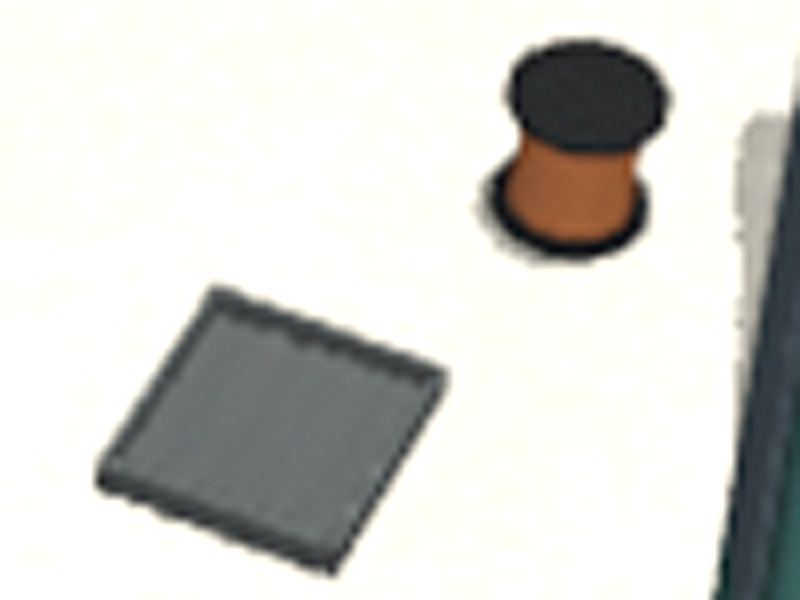

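```bash
cat > h.py <<'E'
import numpy as np, cv2
from scipy.optimize import least_squares
from cell import ctrl, read_camera, get_calibration
def proj(n,X,c=None):
    c=c or get_calibration(n);p=np.asarray(X)@c["R"].T+c["t"];K=c["camera_matrix"]
    return np.c_[K[0,0]*p[:,0]/p[:,2]+K[0,2],K[1,1]*p[:,1]/p[:,2]+K[1,2]]
def unproj(n,px,z):
    c=get_calibration(n);K=c["camera_matrix"];R=c["R"];C=-R.T@c["t"];out=[]
    for u,v in px:
        d=R.T@np.array([(u-K[0,2])/K[0,0],(v-K[1,2])/K[1,1],1]);out.append(C+d*(z-C[2])/d[2])
    return np.array(out)
def unc(px,ox,oy,k): return np.array(px,float)/k+np.array([ox,oy])-0.5+0.5/k
E
python3 - <<'E'
from h import *
np.set_printoptions(precision=4,suppress=True)
sp=lambda p:unc(p,270,220,5); dp=lambda p:unc(p,240,190,5)
print("coltop scene",unproj("scene",sp([(188,128),(213,102),(255,127),(222,157)]),.292))
print("coltop side",unproj("side",dp([(172,85),(205,64),(240,82),(205,105)]),.292))
print("plate scene",unproj("scene",sp([(48,400),(222,562),(430,362)]),.012))
print("plate side",unproj("side",dp([(45,450),(290,600)]),.012))
# tray rim z=.016
print("tray scene",unproj("scene",unc([(370,355),(585,468),(232,525)],215,140,8),.016))
print("tray side",unproj("side",unc([(215,288),(447,375),(97,473),(335,562)],360,180,8),.016))
print("handle side",unproj("side",dp([(335,243),(420,297)]),.217))
print("blocktop scene",unproj("scene",sp([(475,128),(360,250),(352,30),(408,35),(312,100)]),.165))
E
```

```text
coltop scene [[0.6769 0.0094 0.292 ]
 [0.6591 0.0132 0.292 ]
 [0.6623 0.0368 0.292 ]
 [0.6835 0.0306 0.292 ]]
coltop side [[0.6815 0.0357 0.292 ]
 [0.6734 0.0158 0.292 ]
 [0.652  0.0203 0.292 ]
 [0.6604 0.0417 0.292 ]]
plate scene [[ 0.7262 -0.0626  0.012 ]
 [ 0.7659  0.0681  0.012 ]
 [ 0.6077  0.1174  0.012 ]]
plate side [[0.7611 0.0729 0.012 ]
 [0.5915 0.1107 0.012 ]]
tray scene [[ 0.4022 -0.3158  0.016 ]
 [ 0.4119 -0.211   0.016 ]
 [ 0.4987 -0.321   0.016 ]]
tray side [[ 0.4949 -0.3178  0.016 ]
 [ 0.3993 -0.3093  0.016 ]
 [ 0.5017 -0.2087  0.016 ]
 [ 0.407  -0.2023  0.016 ]]
handle side [[0.5948 0.0365 0.217 ]
 [0.5412 0.0526 0.217 ]]
blocktop scene [[0.5441 0.1044 0.165 ]
 [0.6361 0.0824 0.165 ]
 [0.5185 0.0203 0.165 ]
 [0.5077 0.0484 0.165 ]
 [0.5675 0.0209 0.165 ]]
```

```bash
cat >> h.py <<'E'
from scipy.spatial.transform import Rotation as Ro
def Rt(s): q=s["orientation"]; return Ro.from_quat([q[1],q[2],q[3],q[0]]).as_matrix()
def plan(target,yaw=None):
    "dp (cm), turn for target TCP pos, tool-x yaw (rad)"
    s=ctrl.sense();R=Rt(s);dp=R.T@(np.array(target)-s["tcp_pos"])*100
    y0=np.arctan2(R[1,0],R[0,0]); t=0
    if yaw is not None: t=-(yaw-y0); t=(t+np.pi)%(2*np.pi)-np.pi
    print("dp",dp.round(2),"turn",round(t,3),"tcp",s["tcp_pos"].round(4),"yaw",round(np.degrees(y0),2),"tilt",R[:,2].round(4),"F",s["wrist_force"].round(2),"t",s["time_s"])
E
python3 - <<'E'
from h import *
c=get_calibration("wrist");s=ctrl.sense();R=Rt(s)
C=-c["R"].T@c["t"];print(c["camera_matrix"],"cam in tool",R.T@(C-s["tcp_pos"]),"cam axes in tool\n",R.T@c["R"].T)
plan((.568,.05,.38),np.radians(-105))
plan((.568,.05,.38),np.radians(75))
E
```

```text
[[371.64829954   0.         319.78699336]
 [  0.         371.64829954 241.35769653]
 [  0.           0.           1.        ]] cam in tool [ 0.0008482  -0.08123353 -0.16381429] cam axes in tool
 [[ 9.99999396e-01  5.06466626e-04 -9.75901163e-04]
 [-1.68127258e-04  9.47588249e-01  3.19494103e-01]
 [ 1.08656557e-03 -3.19493746e-01  9.47587761e-01]]
dp [-43.06 -54.45 -16.93] turn 0.651 tcp [ 0.2273 -0.5546  0.2098] yaw -67.72 tilt [-4.0e-04  1.6e-03 -1.0e+00] F [ 0.32 -0.46 -0.17] t 0.1
dp [-43.06 -54.45 -16.93] turn -2.491 tcp [ 0.2273 -0.5546  0.2098] yaw -67.72 tilt [-4.0e-04  1.6e-03 -1.0e+00] F [ 0.32 -0.46 -0.17] t 0.1
```

```bash
python3 -m inch '[{"dp":[0,0,-6],"turn":-0.17,"grip":1},{"dp":[0,0,-12],"turn":-0.34,"grip":1},{"dp":[-2,-3,-17],"turn":-0.51,"grip":1},{"dp":[-4.5,-7.5,-17],"turn":-0.68,"grip":1},{"dp":[-7,-12,-17],"turn":-0.85,"grip":1}]'
python3 - <<'E'
from h import *
plan((.45,-.27,.38),np.radians(85))
E
```

```text
time_s: 0.72
tcp_pos: [0.3125, -0.4437, 0.3805]
orientation: [-0.0, 0.987, -0.163, 0.0]
wrist_force: [1.1, -0.7, -0.2]
grip_width: 0.0852
dp [  7.43 -20.87   0.06] turn -1.811 tcp [ 0.3125 -0.4437  0.3805] yaw -18.76 tilt [ 2.e-04  8.e-04 -1.e+00] F [ 1.1  -0.68 -0.17] t 0.725
```

```bash
python3 -m inch '[{"dp":[1.5,-4.2,0],"turn":-0.18,"grip":1},{"dp":[3,-8.4,0],"turn":-0.36,"grip":1},{"dp":[4.5,-12.6,0],"turn":-0.54,"grip":1},{"dp":[6,-16.8,0],"turn":-0.72,"grip":1},{"dp":[7.4,-20.9,0],"turn":-0.9,"grip":1}]'
python3 - <<'E'
from h import *
plan((.45,-.27,.38),np.radians(85))
E
```

```text
time_s: 1.35
tcp_pos: [0.4504, -0.2682, 0.3802]
orientation: [-0.001, 0.958, 0.285, 0.0]
wrist_force: [0.5, 0.0, 0.0]
grip_width: 0.0856
dp [-0.13  0.13  0.02] turn -0.905 tcp [ 0.4504 -0.2682  0.3802] yaw 33.15 tilt [-3.0e-04  1.2e-03 -1.0e+00] F [0.46 0.04 0.02] t 1.35
```

```bash
python3 -m inch '[{"dp":[0,0,0],"turn":-0.18,"grip":1},{"dp":[0,0,0],"turn":-0.36,"grip":1},{"dp":[0,0,0],"turn":-0.54,"grip":1},{"dp":[0,0,0],"turn":-0.72,"grip":1},{"dp":[0,0,0],"turn":-0.9,"grip":1}]'; python3 -m inch '[{"dp":[0,0,0],"turn":0,"grip":1},{"dp":[0,0,0],"turn":0,"grip":1}]';python3 - <<'E'
from h import *
plan((.45,-.27,.38),np.radians(85))
c=get_calibration("wrist");im=read_camera("wrist");np.savez("w1.npz",im=im,R=c["R"],t=c["t"],K=c["camera_matrix"]);cv2.imwrite("pics/w1.png",im)
E
```

```text
time_s: 1.98
tcp_pos: [0.4501, -0.2679, 0.3798]
orientation: [-0.001, 0.737, 0.676, 0.0]
wrist_force: [-0.3, -0.0, 0.8]
grip_width: 0.0859
time_s: 2.22
tcp_pos: [0.4499, -0.2678, 0.3795]
orientation: [-0.001, 0.738, 0.675, 0.0]
wrist_force: [0.1, 0.7, 0.1]
grip_width: 0.0855
dp [-0.22  0.03 -0.05] turn -0.002 tcp [ 0.4499 -0.2678  0.3795] yaw 84.87 tilt [-0.0017  0.0023 -1.    ] F [0.07 0.68 0.09] t 2.225
```

View pics/w1.png

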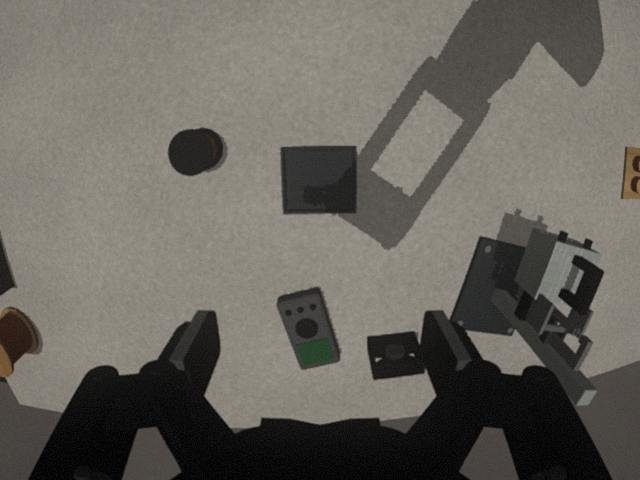

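The wrist view shows the tray at (319,180), with the load and post at lower right around (545,290) and the meter and fan lower down. I'll enlarge the tray and measure it.

```bash
cat >> h.py <<'E'
def wray(d,px):
    K=d["K"];out=[]
    for u,v in px:
        a=(u-K[0,2])/K[0,0];b=(v-K[1,2])/K[1,1];r=np.hypot(a,b)
        out.append(np.array([a/r*np.sin(r),b/r*np.sin(r),np.cos(r)]) if r>0 else np.array([0,0,1.]))
    return -d["R"].T@d["t"], np.array(out)@d["R"]
def wun(d,px,z):
    C,D=wray(d,px);return np.array([C+v*(z-C[2])/v[2] for v in D])
def wproj(d,X):
    p=np.asarray(X,float)@d["R"].T+d["t"];n=np.hypot(p[:,0],p[:,1]);th=np.arctan2(n,p[:,2]);K=d["K"]
    return np.c_[K[0,0]*th*p[:,0]/n+K[0,2],K[1,1]*th*p[:,1]/n+K[1,2]]
def crop(im,x,y,w,h,k,n,al=1.5):
    cv2.imwrite(n,cv2.convertScaleAbs(cv2.resize(im[y:y+h,x:x+w],None,fx=k,fy=k,interpolation=cv2.INTER_CUBIC),alpha=al,beta=10))
E
python3 - <<'E'
from h import *
im=cv2.imread("pics/w1.png")
crop(im,270,135,100,90,6,"pics/w1_tray.png",2.2)
E
```

```text
(no output)
```

View pics/w1_tray.png

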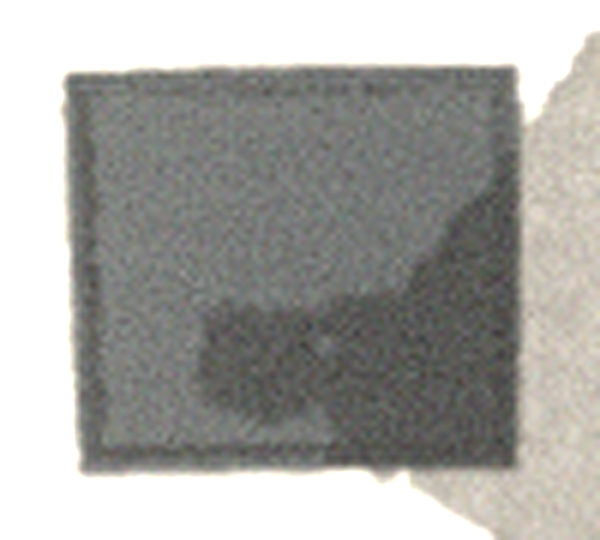

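Run:
```python
from h import *
np.set_printoptions(precision=4,suppress=True)
d=np.load("w1.npz")
P=wun(d,unc([(66,74),(517,69),(518,467),(82,471)],270,135,6),.016);print(P,P.mean(0))
print([np.linalg.norm(P[i]-P[(i+1)%4]) for i in range(4)])
for i,j in((0,1),(3,2)): v=P[j]-P[i];print("y-edge yaw",np.degrees(np.arctan2(v[1],v[0]))-90)
for i,j in((0,3),(1,2)): v=P[j]-P[i];print("x-edge yaw",np.degrees(np.arctan2(v[1],v[0])))
# fit with model, both near bottom for near edge
plan((.50,.07,.40),np.radians(75))
```

```text
[[ 0.399  -0.3186  0.016 ]
 [ 0.4074 -0.2128  0.016 ]
 [ 0.5044 -0.2193  0.016 ]
 [ 0.4958 -0.3255  0.016 ]] [ 0.4516 -0.269   0.016 ]
[np.float64(0.10612624530145022), np.float64(0.09713475910305387), np.float64(0.10660618655025964), np.float64(0.09695005422492779)]
y-edge yaw -4.53161175481614
y-edge yaw -4.6282211755579965
x-edge yaw -4.080401263374563
x-edge yaw -3.798235770093734
dp [34.1   1.98 -1.98] turn 0.173 tcp [ 0.45   -0.2678  0.3795] yaw 84.9 tilt [-0.0015  0.0022 -1.    ] F [ 0.65  1.13 -0.78] t 2.275
```

```bash
python3 -m inch '[{"dp":[6,0.4,-1],"turn":0,"grip":1},{"dp":[12,0.8,-2],"turn":0.04,"grip":1},{"dp":[18,1.2,-2],"turn":0.08,"grip":1},{"dp":[24,1.6,-2],"turn":0.12,"grip":1},{"dp":[30,2,-2],"turn":0.17,"grip":1}]'; python3 -m inch '[{"dp":[4,0,0],"turn":0,"grip":1},{"dp":[4,0,0],"turn":0,"grip":1},{"dp":[4,0,0],"turn":0,"grip":1}]';python3 - <<'E'
from h import *
plan((.50,.07,.40),np.radians(75))
c=get_calibration("wrist");im=read_camera("wrist");np.savez("w2.npz",im=im,R=c["R"],t=c["t"],K=c["camera_matrix"]);cv2.imwrite("pics/w2.png",im)
E
```

```text
time_s: 2.9
tcp_pos: [0.4967, 0.031, 0.4003]
orientation: [-0.001, 0.794, 0.608, 0.0]
wrist_force: [0.2, 0.2, 0.4]
grip_width: 0.0851
time_s: 3.28
tcp_pos: [0.5069, 0.0693, 0.4003]
orientation: [-0.001, 0.794, 0.608, -0.0]
wrist_force: [0.2, -0.6, -0.3]
grip_width: 0.0855
dp [-0.11 -0.68  0.03] turn -0.002 tcp [0.5069 0.0693 0.4003] yaw 74.9 tilt [-0.0011  0.0013 -1.    ] F [ 0.16 -0.56 -0.28] t 3.275
```

View pics/w2.png

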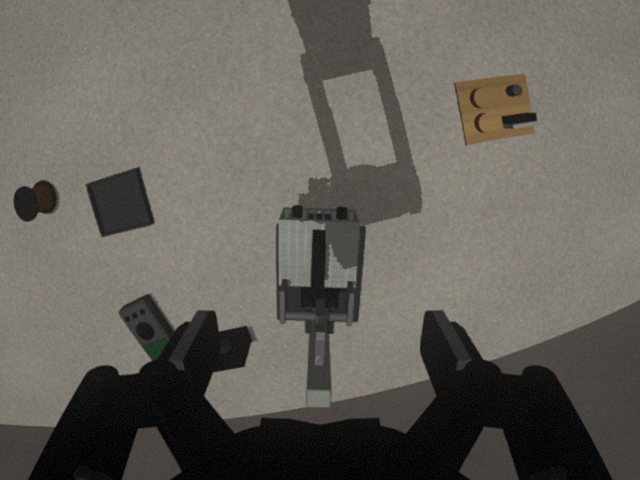

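The wrist view shows the load straight below at (320,265), the handle as a black stripe at (318,260), the hook at (318,345), and the column top at (318,398). I'll enlarge it.

Run:
```python
from h import *
im=cv2.imread("pics/w2.png")
crop(im,260,195,125,105,6,"pics/w2a.png",1.8)
crop(im,260,290,120,125,5,"pics/w2b.png",2.2)
```

```text
(no output)
```

View pics/w2a.png

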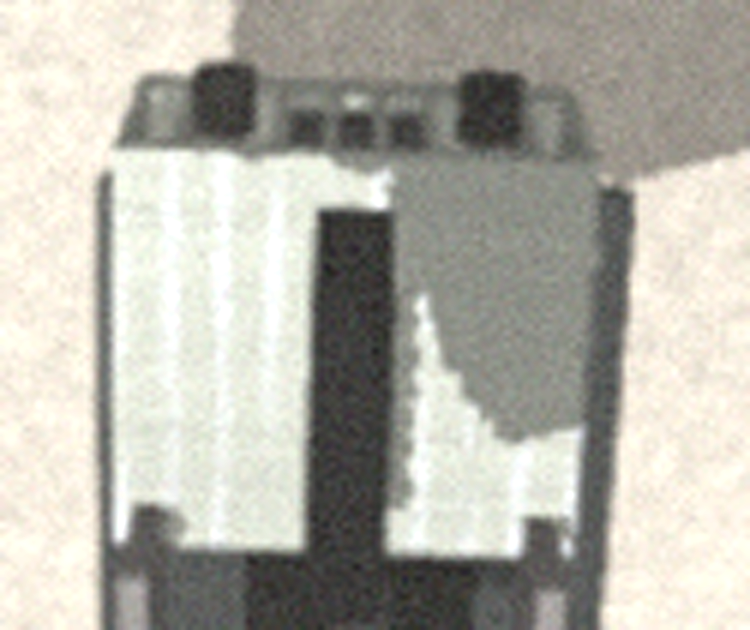

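View pics/w2b.png

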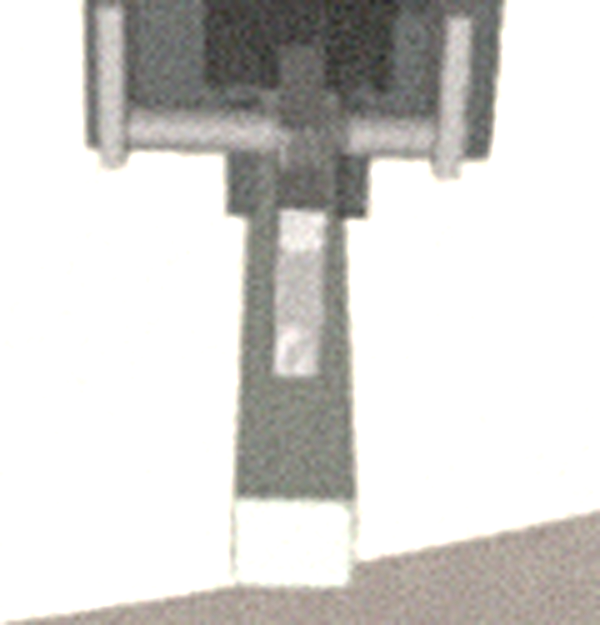

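Run:
```python
from h import *
np.set_printoptions(precision=4,suppress=True)
d=np.load("w2.npz")
A=lambda p:unc(p,260,195,6);B=lambda p:unc(p,260,290,5)
x=lambda P:np.degrees(np.arctan2(*(P[1]-P[0])[1::-1]))
T=wun(d,A([(110,150),(598,152),(578,553),(115,545)]),.170);print("blocktop",T,T.mean(0),"lens",np.linalg.norm(T[1]-T[0]),np.linalg.norm(T[2]-T[1]),"yaw",x(T[:2])-90,x(T[[0,3]]),x(T[[1,2]]))
H=wun(d,A([(320,210),(393,210)]),.222);print("handle front",H,np.linalg.norm(H[1]-H[0]))
C=wun(d,B([(235,500),(355,500)]),.292);print("colfront",C,C.mean(0),np.linalg.norm(C[1]-C[0]))
b=wun(d,B([(128,131),(435,135)]),.197);print("bar",b,b.mean(0),x(b)-90)
for yaw in (-15,-16,-17):
    e=np.array([np.cos(np.radians(yaw)),np.sin(np.radians(yaw)),0])
    print(yaw,"load from blockfront",T[:2].mean(0)+.04*e,"handle",H.mean(0)+.03*e,"col",C.mean(0)-.092*e,"bar",b.mean(0)-.065*e)
```

```text
blocktop [[ 0.5185  0.0177  0.17  ]
 [ 0.5423  0.1042  0.17  ]
 [ 0.6206  0.0821  0.17  ]
 [ 0.5952 -0.0051  0.17  ]] [0.5691 0.0497 0.17  ] lens 0.08973714729725647 0.08137131796266489 yaw -15.37688054946699 -16.576016226551207 -15.79383639333539
handle front [[0.5248 0.0569 0.222 ]
 [0.5279 0.0682 0.222 ]] 0.011701593128928286
colfront [[0.6558 0.0152 0.292 ]
 [0.6618 0.0373 0.292 ]] [0.6588 0.0262 0.292 ] 0.02285116760072337
bar [[ 0.6222 -0.0032  0.197 ]
 [ 0.6414  0.0639  0.197 ]] [0.6318 0.0303 0.197 ] -15.94502110985583
-15 load from blockfront [0.569  0.0506 0.17  ] handle [0.5553 0.0547 0.222 ] col [0.5699 0.0501 0.292 ] bar [0.569  0.0472 0.197 ]
-16 load from blockfront [0.5688 0.0499 0.17  ] handle [0.5552 0.0542 0.222 ] col [0.5704 0.0516 0.292 ] bar [0.5693 0.0483 0.197 ]
-17 load from blockfront [0.5686 0.0493 0.17  ] handle [0.555  0.0537 0.222 ] col [0.5708 0.0531 0.292 ] bar [0.5697 0.0493 0.197 ]
```

Run:
```python
from h import *
plan((.5664,.0508,.26),np.radians(74.2))
```

```text
dp [-0.21  6.24 14.02] turn 0.011 tcp [0.5069 0.0689 0.4003] yaw 74.86 tilt [-0.001   0.0015 -1.    ] F [ 0.61 -0.64  0.14] t 3.325
```

```bash
python3 -m inch '[{"dp":[-0.2,3.1,2],"turn":0.01,"grip":1},{"dp":[-0.2,6.2,5],"turn":0.01,"grip":1},{"dp":[-0.2,6.2,10],"turn":0.01,"grip":1},{"dp":[-0.2,6.2,14],"turn":0.01,"grip":1},{"dp":[-0.2,6.2,14],"turn":0.01,"grip":1}]' 40
python3 - <<'E'
from h import *
plan((.5664,.0508,.202),np.radians(74.2))
c=get_calibration("wrist");im=read_camera("wrist");np.savez("w3.npz",im=im,R=c["R"],t=c["t"],K=c["camera_matrix"]);cv2.imwrite("pics/w3.png",im)
E
```

```text
time_s: 3.95
tcp_pos: [0.5634, 0.0495, 0.2573]
orientation: [-0.003, 0.798, 0.603, -0.003]
wrist_force: [0.2, 0.1, 1.1]
grip_width: 0.0853
dp [0.22 0.3  5.52] turn -0.001 tcp [0.5634 0.0495 0.2573] yaw 74.14 tilt [-0.0084  0.0014 -1.    ] F [0.22 0.11 1.05] t 3.95
```

View pics/w3.png

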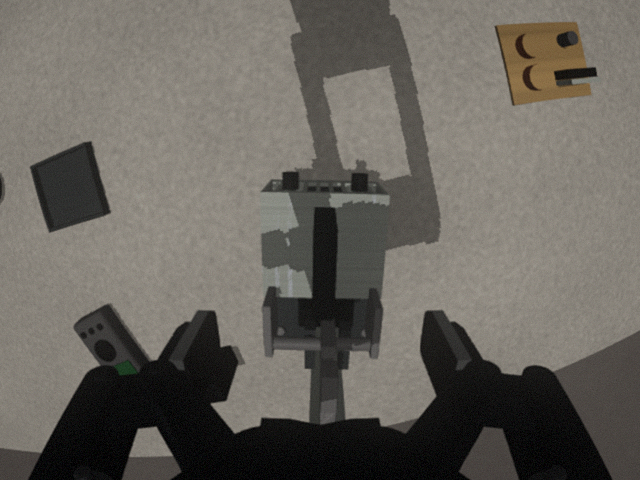

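The handle, at about (325,255), runs parallel to the jaws' gap and is nearly centred. Now I descend.

```bash
python3 -m inch '[{"dp":[0.2,0.3,2],"turn":0,"grip":1},{"dp":[0.2,0.3,4],"turn":0,"grip":1},{"dp":[0.2,0.3,5.5],"turn":0,"grip":1},{"dp":[0.2,0.3,5.5],"turn":0,"grip":1},{"dp":[0.2,0.3,5.5],"turn":0,"grip":1}]' 40
python3 - <<'E'
from h import *
plan((.5664,.0508,.202),np.radians(74.2))
cv2.imwrite("pics/w4.png",read_camera("wrist"))
E
```

```text
time_s: 4.62
tcp_pos: [0.5693, 0.0507, 0.206]
orientation: [-0.001, 0.798, 0.603, -0.0]
wrist_force: [-0.5, -0.0, 0.1]
grip_width: 0.0855
dp [-0.07 -0.28  0.4 ] turn -0.001 tcp [0.5693 0.0507 0.206 ] yaw 74.15 tilt [-0.0018  0.0013 -1.    ] F [-0.47 -0.02  0.12] t 4.625
```

View pics/w4.png

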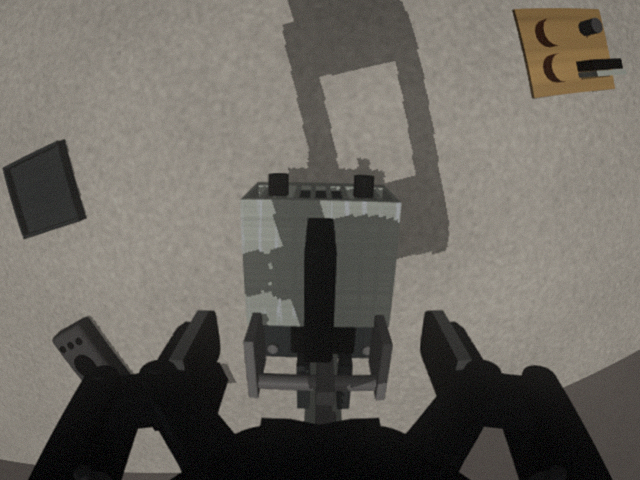

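```bash
python3 -m inch '[{"dp":[0,-0.2,0.3],"turn":0,"grip":1},{"dp":[0,-0.2,0.4],"turn":0,"grip":0.5},{"dp":[0,-0.2,0.4],"turn":0,"grip":0},{"dp":[0,-0.2,0.4],"turn":0,"grip":0},{"dp":[0,-0.2,0.4],"turn":0,"grip":0}]' 60; python3 -m inch '[{"dp":[0,0,0],"turn":0,"grip":0},{"dp":[0,0,0],"turn":0,"grip":0},{"dp":[0,0,0],"turn":0,"grip":0}]' 60;  python3 - <<'E'
from h import *
plan((.5664,.0508,.202),np.radians(74.2))
print(ctrl.sense())
E
```

```text
time_s: 5.3
tcp_pos: [0.5675, 0.0513, 0.202]
orientation: [-0.001, 0.798, 0.603, -0.0]
wrist_force: [0.1, 0.8, -0.2]
grip_width: 0.0122
time_s: 5.68
tcp_pos: [0.5675, 0.0514, 0.202]
orientation: [-0.001, 0.798, 0.603, -0.0]
wrist_force: [-0.2, 0.6, 0.5]
grip_width: -0.0003
dp [-0.08 -0.09  0.  ] turn -0.001 tcp [0.5675 0.0514 0.202 ] yaw 74.16 tilt [-0.0016  0.0013 -1.    ] F [-0.19  0.62  0.52] t 5.675
{'time_s': 5.675, 'joint_positions': array([-3.18007109e-02,  3.24374172e-01,  1.58625690e+00,  1.27419685e-03,
        1.23257725e+00, -1.32653377e+00]), 'dq': array([-0.00024339, -0.00044433, -0.00162845, -0.0001977 ,  0.00133381,
        0.00034317]), 'joint_efforts': array([-4.66422298e-04, -4.97165501e+01, -2.71610355e+01,  7.18934607e-03,
        1.12564341e-02,  5.25288272e-06]), 'tcp_pos': array([0.56745397, 0.05135644, 0.20201646]), 'orientation': array([-9.74945762e-04,  7.97802138e-01,  6.02918515e-01, -2.51164105e-04]), 'wrist_force': array([-0.18749336,  0.62352664,  0.51621961]), 'moment': array([0.04342364, 0.01302809, 0.02434864]), 'grip_width': -0.00033562819753586297}
```

The fingers shut to zero, so the handle isn't between them. I'll look before doing anything else.

Run:
```python
from h import *
c=get_calibration("wrist");im=read_camera("wrist");cv2.imwrite("pics/w5.png",im);np.savez("w5.npz",im=im,R=c["R"],t=c["t"],K=c["camera_matrix"])
b=read_camera("side");cv2.imwrite("pics/side5.png",b);crop(b,230,150,130,150,4,"pics/side5c.png",1.1)
b=read_camera("scene");cv2.imwrite("pics/scene5.png",b);crop(b,270,170,130,130,4,"pics/scene5c.png",1.4)
```

```text
(no output)
```

View pics/w5.png

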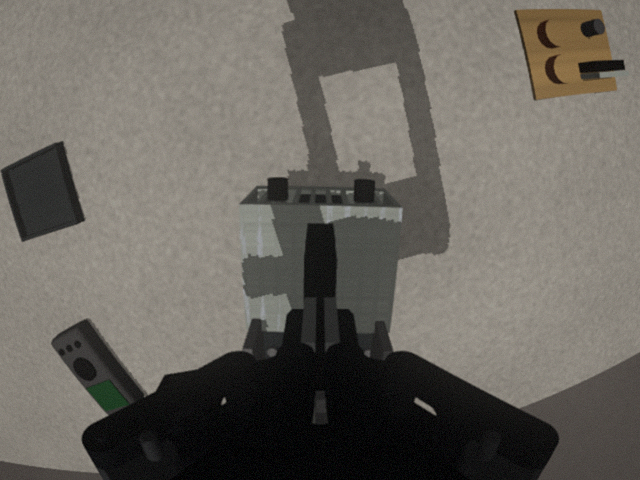

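View pics/side5c.png

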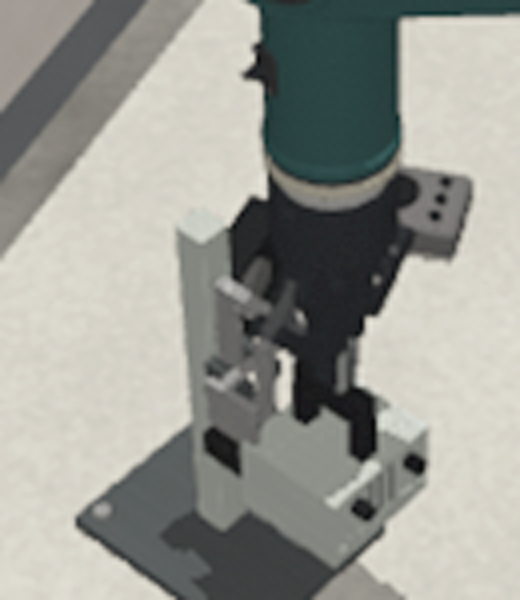

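View pics/scene5c.png

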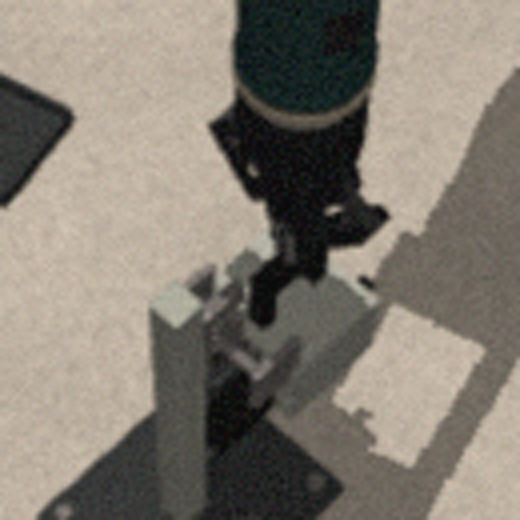

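Run:
```python
from h import *
np.set_printoptions(precision=1,suppress=True)
d=np.load("w5.npz");y=np.radians(-15.8);e=np.array([np.cos(y),np.sin(y),0]);f=np.array([-e[1],e[0],0])
def L(x,yy,z): return np.array([.5693,.05,.11])+x*e+yy*f+np.array([0,0,z])
print("handle top front corners",wproj(d,[L(-.03,-.007,.112),L(-.03,.007,.112)]))
print("handle foot front",wproj(d,[L(-.03,-.007,.06),L(-.03,.007,.06)]))
print("handle top back corners",wproj(d,[L(.03,-.007,.112),L(.03,.007,.112)]))
print("block front top, back top",wproj(d,[L(-.04,-.045,.06),L(-.04,.045,.06),L(.04,-.045,.06),L(.04,.045,.06)]))
s=ctrl.sense();R=Rt(s)
for n,z in(("tip",.011),("tcp",0),("grasp",-.008)): print(n,wproj(d,[s["tcp_pos"]+R@[x,-.011,z] for x in(-.007,0,.007)]))
im=cv2.imread("pics/w5.png");crop(im,230,190,180,160,4,"pics/w5c.png",2.5)
```

```text
handle top front corners [[304.  255.9]
 [337.7 255.8]]
handle foot front [[307.6 222.1]
 [333.2 222.1]]
handle top back corners [[306.4 370.9]
 [335.2 370.8]]
block front top, back top [[238.3 204.9]
 [402.3 204.8]
 [248.5 330.5]
 [392.1 330.2]]
tip [[308.3 265.2]
 [322.1 265.2]
 [335.8 265.2]]
tcp [[307.7 273.9]
 [322.2 273.9]
 [336.8 273.9]]
grasp [[307.2 280.9]
 [322.4 280.9]
 [337.6 280.8]]
```

View pics/w5c.png

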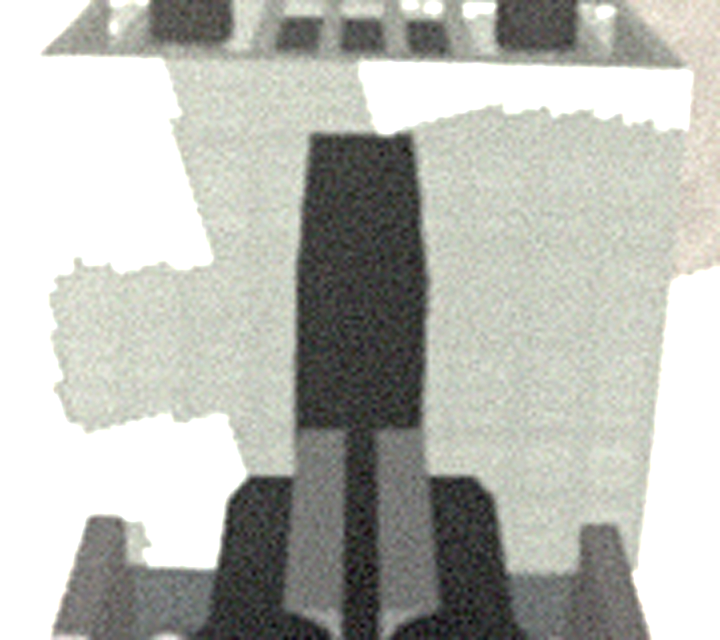

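Run:
```python
from h import *
im=cv2.imread("pics/w1.png");crop(im,140,290,150,110,5,"pics/w1f.png",3.5)
s=ctrl.sense();R=Rt(s)
d=np.load("w5.npz")
C,D=wray(d,[(216,312),(425,312),(304,297.5),(336,297.5)])
Ct=R.T@(C-s["tcp_pos"]);Dt=D@R
for v,x in zip(Dt[:2],(-.0425,.0425)): print("open tip inner in tool",Ct+v*(x-Ct[0])/v[0])
for z in (.011,-.008,-.02,-.025): print(wproj(d,[s["tcp_pos"]+R@[x,y,z] for y in(-.011,.011) for x in(-.03,0.03)]).round(0).tolist())
```

```text
open tip inner in tool [-0.0425     -0.01079189 -0.03816644]
open tip inner in tool [ 0.0425     -0.00757181 -0.03269013]
[[263.0, 265.0], [381.0, 265.0], [266.0, 303.0], [378.0, 303.0]]
[[258.0, 281.0], [387.0, 280.0], [261.0, 321.0], [383.0, 321.0]]
[[254.0, 292.0], [391.0, 292.0], [257.0, 334.0], [387.0, 334.0]]
[[252.0, 297.0], [393.0, 297.0], [256.0, 340.0], [389.0, 340.0]]
```

View pics/w1f.png

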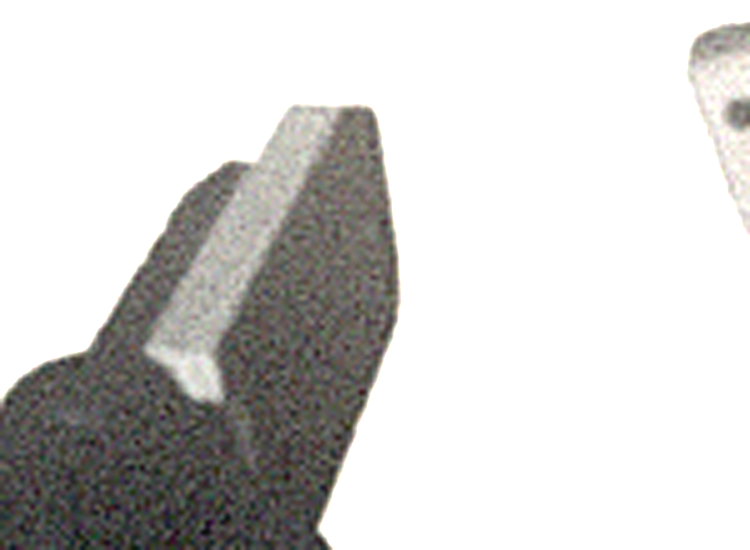

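View pics/scene5.png

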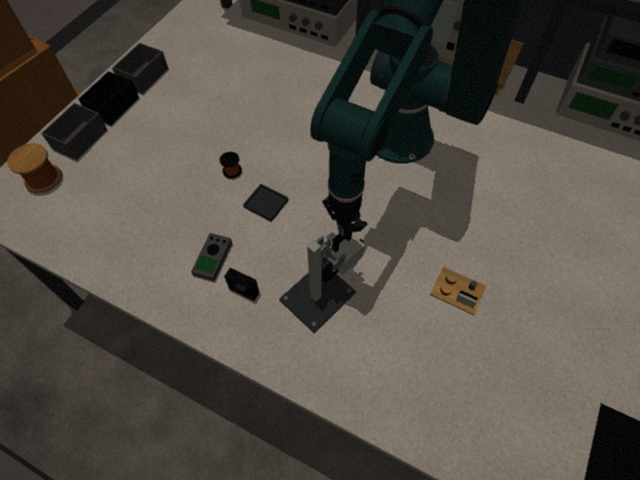

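The load model projects exactly onto the picture, so the load pose is right. But the pads sit about 36 mm higher than the stated TCP-to-tip distance implies: solved from the picture, the shut tips are at tool z ≈ -25 mm, not +11 mm. They closed just above the handle without touching it. I'll open, go lower in stages while watching the force, and check again.

```bash
python3 -m inch '[{"dp":[0,0,0],"turn":0,"grip":1},{"dp":[0,0,0],"turn":0,"grip":1},{"dp":[0,0,0],"turn":0,"grip":1},{"dp":[0,-0.1,0.5],"turn":0,"grip":1},{"dp":[0,-0.1,1],"turn":0,"grip":1}]' 60; python3 -m inch '[{"dp":[0,0,0.6],"turn":0,"grip":1},{"dp":[0,0,1.2],"turn":0,"grip":1},{"dp":[0,0,1.6],"turn":0,"grip":1},{"dp":[0,0,1.6],"turn":0,"grip":1}]' 60;  python3 - <<'E'
from h import *
plan((.5664,.0508,.169),np.radians(74.2))
c=get_calibration("wrist");im=read_camera("wrist");cv2.imwrite("pics/w6.png",im);np.savez("w6.npz",im=im,R=c["R"],t=c["t"],K=c["camera_matrix"])
b=read_camera("side");crop(b,230,150,130,150,4,"pics/side6c.png",1.1)
E
```

```text
time_s: 6.45
tcp_pos: [0.5663, 0.0517, 0.1916]
orientation: [-0.001, 0.798, 0.603, -0.0]
wrist_force: [0.2, -0.2, 0.1]
grip_width: 0.0852
time_s: 6.95
tcp_pos: [0.5659, 0.0517, 0.1751]
orientation: [-0.001, 0.798, 0.603, -0.001]
wrist_force: [0.2, -0.4, -0.7]
grip_width: 0.0855
dp [-0.07  0.07  0.61] turn -0.001 tcp [0.5659 0.0517 0.1751] yaw 74.16 tilt [-0.0027  0.0013 -1.    ] F [ 0.2  -0.44 -0.66] t 6.95
```

View pics/w6.png

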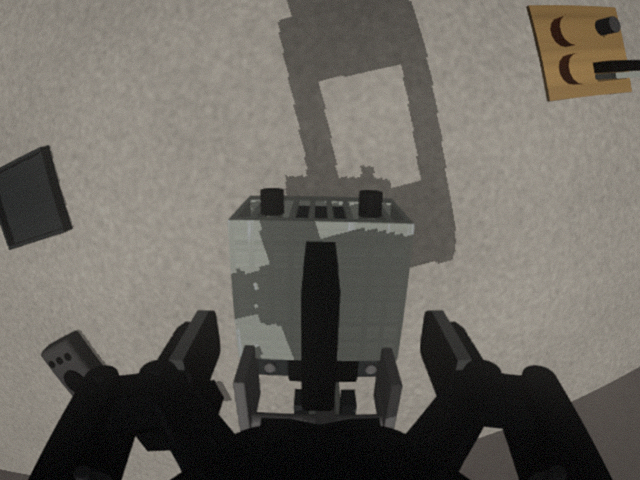

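View pics/side6c.png

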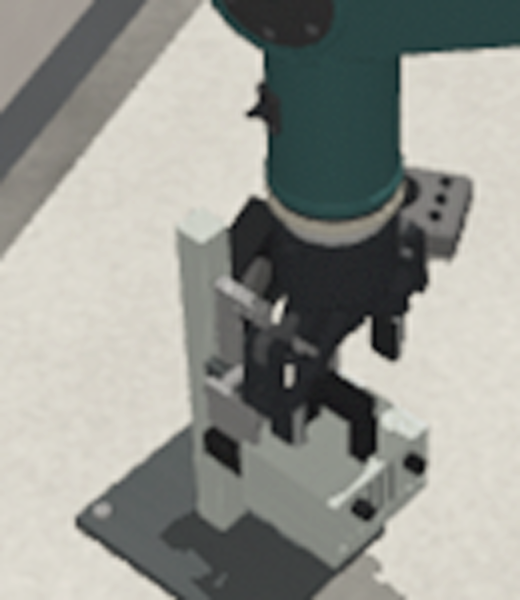

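Force is still near zero. The handle runs from (320,243) back to (320,410) between the open jaws, and the fingers are at bar height in the side view. I'll go the last 6 mm and close.

```bash
python3 -m inch '[{"dp":[-0.1,0,0.4],"turn":0,"grip":1},{"dp":[-0.1,0,0.6],"turn":0,"grip":0.5},{"dp":[-0.1,0,0.6],"turn":0,"grip":0},{"dp":[-0.1,0,0.6],"turn":0,"grip":0},{"dp":[-0.1,0,0.6],"turn":0,"grip":0}]' 60; python3 -m inch '[{"dp":[0,0,0],"turn":0,"grip":0},{"dp":[0,0,0],"turn":0,"grip":0},{"dp":[0,0,0],"turn":0,"grip":0}]' 60;  python3 - <<'E'
from h import *
plan((.5664,.0508,.169),np.radians(74.2))
c=get_calibration("wrist");im=read_camera("wrist");cv2.imwrite("pics/w7.png",im)
b=read_camera("side");crop(b,230,150,130,150,4,"pics/side7c.png",1.1)
print(ctrl.sense()["moment"])
E
```

```text
time_s: 7.68
tcp_pos: [0.5661, 0.0507, 0.1699]
orientation: [-0.001, 0.798, 0.603, -0.0]
wrist_force: [-4.4, -1.2, 8.9]
grip_width: 0.0132
time_s: 8.05
tcp_pos: [0.5661, 0.0505, 0.17]
orientation: [-0.001, 0.798, 0.603, -0.0]
wrist_force: [-1.0, -1.8, 2.3]
grip_width: 0.0127
dp [0.03 0.02 0.1 ] turn -0.001 tcp [0.5661 0.0505 0.17  ] yaw 74.14 tilt [-0.0015  0.0011 -1.    ] F [-1.03 -1.78  2.32] t 8.05
[-0.23991472  0.20003235 -0.26250754]
```

View pics/w7.png

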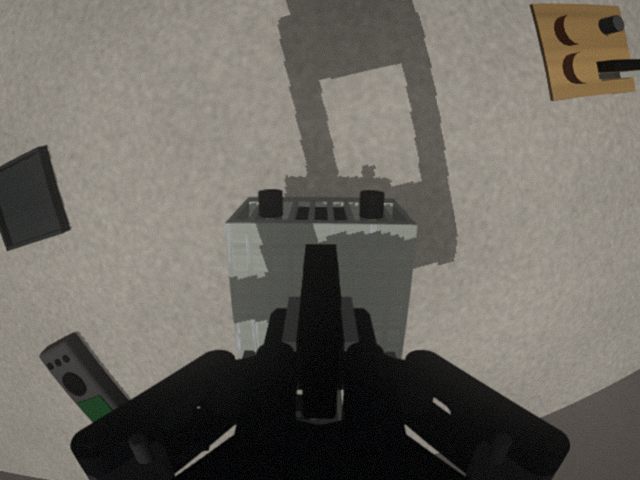

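View pics/side7c.png

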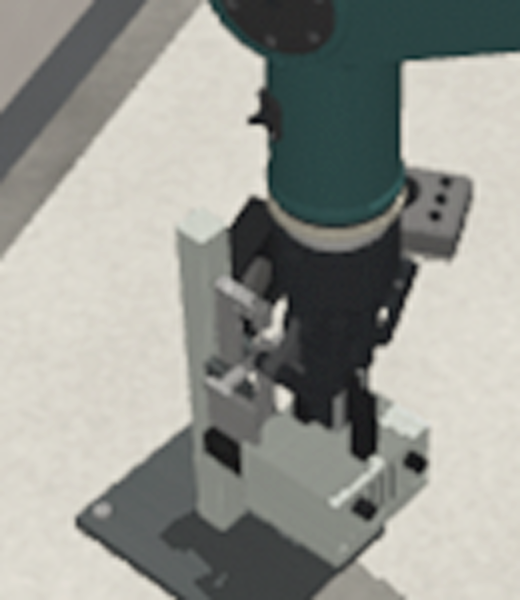

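The grip holds: opening is 12.7 mm on the 14 mm bar, and the pads straddle the handle at (320,340). Before lifting I want a prior for the hook's tip height, from the first side picture.

Run:
```python
from h import *
b=cv2.imread("pics/side0.png");crop(b,275,205,50,60,10,"pics/hook.png",1.3)
y=np.radians(-15.8);e=np.array([np.cos(y),np.sin(y),0]);f=np.array([-e[1],e[0],0])
O=np.array([.5693,.05,0])+.092*e
for x in(-.042,-.032):
  for yy in(-.005,.005):
    z=[.19,.208,.22,.23,.244,.25,.264,.28]
    P=proj("side",[O+x*e+yy*f+np.array([0,0,k]) for k in z]);print(x,yy,[(k,((p-np.array([275,205])+.5)*10).round(0).tolist()) for k,p in zip(z,P)])
```

```text
-0.042 -0.005 [(0.19, [256.0, 372.0]), (0.208, [254.0, 324.0]), (0.22, [252.0, 291.0]), (0.23, [251.0, 263.0]), (0.244, [249.0, 224.0]), (0.25, [249.0, 207.0]), (0.264, [247.0, 167.0]), (0.28, [245.0, 121.0])]
-0.042 0.005 [(0.19, [230.0, 394.0]), (0.208, [227.0, 346.0]), (0.22, [226.0, 313.0]), (0.23, [225.0, 286.0]), (0.244, [223.0, 246.0]), (0.25, [222.0, 230.0]), (0.264, [220.0, 190.0]), (0.28, [218.0, 143.0])]
-0.032 -0.005 [(0.19, [226.0, 354.0]), (0.208, [224.0, 305.0]), (0.22, [222.0, 273.0]), (0.23, [221.0, 245.0]), (0.244, [219.0, 206.0]), (0.25, [218.0, 189.0]), (0.264, [217.0, 149.0]), (0.28, [214.0, 103.0])]
-0.032 0.005 [(0.19, [200.0, 376.0]), (0.208, [198.0, 327.0]), (0.22, [196.0, 295.0]), (0.23, [195.0, 267.0]), (0.244, [193.0, 228.0]), (0.25, [192.0, 211.0]), (0.264, [190.0, 171.0]), (0.28, [187.0, 125.0])]
```

View pics/hook.png

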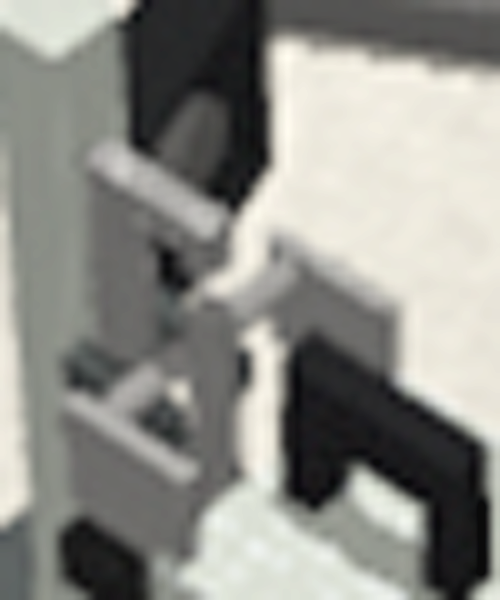

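Read against the known hook geometry, the limb tip projects at rows 285–310, giving z ≈ 0.220. The roof top's front corner, at (218,235), gives z ≈ 0.250. So the tip is about 30 ± 3 mm above the seat. I'll lift in small steps and feel for it.

```bash
python3 -m inch '[{"dp":[0,0,-0.1],"turn":0,"grip":0},{"dp":[0,0,-0.2],"turn":0,"grip":0},{"dp":[0,0,-0.3],"turn":0,"grip":0},{"dp":[0,0,-0.4],"turn":0,"grip":0},{"dp":[0,0,-0.4],"turn":0,"grip":0}]' 60; python3 -c "
from h import *
plan((.5661,.0505,.172),np.radians(74.2));s=ctrl.sense();print((Rt(s).T@s['wrist_force']).round(2),s['moment'],s['grip_width'])"
```

```text
time_s: 8.78
tcp_pos: [0.5663, 0.0507, 0.174]
orientation: [-0.001, 0.798, 0.603, -0.0]
wrist_force: [3.5, -0.1, -5.1]
grip_width: 0.0131
dp [-0.02 -0.01  0.2 ] turn -0.001 tcp [0.5663 0.0507 0.174 ] yaw 74.15 tilt [-0.0013  0.0013 -1.    ] F [ 3.47 -0.14 -5.14] t 8.775
[0.81 3.38 5.14] [-0.04681908 -0.19796157 -0.01494011] 0.013053078200596839
```

```bash
python3 -m inch '[{"dp":[0,0.1,-0.2],"turn":0,"grip":0},{"dp":[0,0.1,-0.4],"turn":0,"grip":0},{"dp":[0,0.1,-0.6],"turn":0,"grip":0},{"dp":[0,0.1,-0.8],"turn":0,"grip":0},{"dp":[0,0.1,-0.8],"turn":0,"grip":0}]' 60; python3 -c "
from h import *
plan((.5661,.0505,.172),np.radians(74.2));s=ctrl.sense();print((Rt(s).T@s['wrist_force']).round(2),s['moment'],s['grip_width'])"
```

```text
time_s: 9.4
tcp_pos: [0.5665, 0.0506, 0.1821]
orientation: [-0.001, 0.798, 0.603, -0.001]
wrist_force: [-3.3, 1.2, -0.3]
grip_width: 0.013
dp [-0.02 -0.03  1.01] turn -0.001 tcp [0.5665 0.0506 0.1821] yaw 74.15 tilt [-0.0026  0.0015 -1.    ] F [-3.3   1.22 -0.31] t 9.4
[ 0.28 -3.51  0.32] [ 0.20639141  0.80727121 -0.01891996] 0.01303644238151275
```

```bash
python3 -m inch '[{"dp":[0,-0.03,-0.2],"turn":0,"grip":0},{"dp":[0,-0.03,-0.4],"turn":0,"grip":0},{"dp":[0,-0.03,-0.6],"turn":0,"grip":0},{"dp":[0,-0.03,-0.8],"turn":0,"grip":0},{"dp":[0,-0.03,-0.8],"turn":0,"grip":0}]' 60; python3 -c "
from h import *
plan((.5661,.0505,.172),np.radians(74.2));s=ctrl.sense();print((Rt(s).T@s['wrist_force']).round(2),s['moment'],s['grip_width'])"
```

```text
time_s: 10.02
tcp_pos: [0.567, 0.0506, 0.1906]
orientation: [-0.001, 0.798, 0.603, 0.0]
wrist_force: [0.4, 0.5, -3.0]
grip_width: 0.0131
dp [-0.03 -0.08  1.86] turn -0.001 tcp [0.567  0.0506 0.1906] yaw 74.15 tilt [-0.001   0.0014 -1.    ] F [ 0.42  0.53 -2.95] t 10.025
[0.62 0.26 2.95] [ 0.00900791 -0.02312018 -0.01741637] 0.013089180666211472
```

```bash
python3 -m inch '[{"dp":[0,0.1,-0.2],"turn":0,"grip":0},{"dp":[0,0.2,-0.4],"turn":0,"grip":0},{"dp":[0,0.2,-0.6],"turn":0,"grip":0},{"dp":[0,0.2,-0.6],"turn":0,"grip":0}]' 60; python3 -c "
from h import *
plan((.5661,.0505,.172),np.radians(74.2));s=ctrl.sense();print((Rt(s).T@s['wrist_force']).round(2),s['moment'],s['grip_width'])
b=read_camera('side');crop(b,250,180,90,90,8,'pics/side8c.png',1.2)"
```

```text
time_s: 10.52
tcp_pos: [0.5691, 0.05, 0.1968]
orientation: [-0.001, 0.798, 0.603, 0.0]
wrist_force: [-0.5, -0.7, -2.5]
grip_width: 0.0132
dp [-0.04 -0.3   2.48] turn -0.001 tcp [0.5691 0.05   0.1968] yaw 74.15 tilt [-5.0e-04  1.4e-03 -1.0e+00] F [-0.51 -0.75 -2.47] t 10.525
[-0.86 -0.28  2.47] [-0.0145664   0.0424467   0.01954315] 0.013244676083008484
```

View pics/side8c.png

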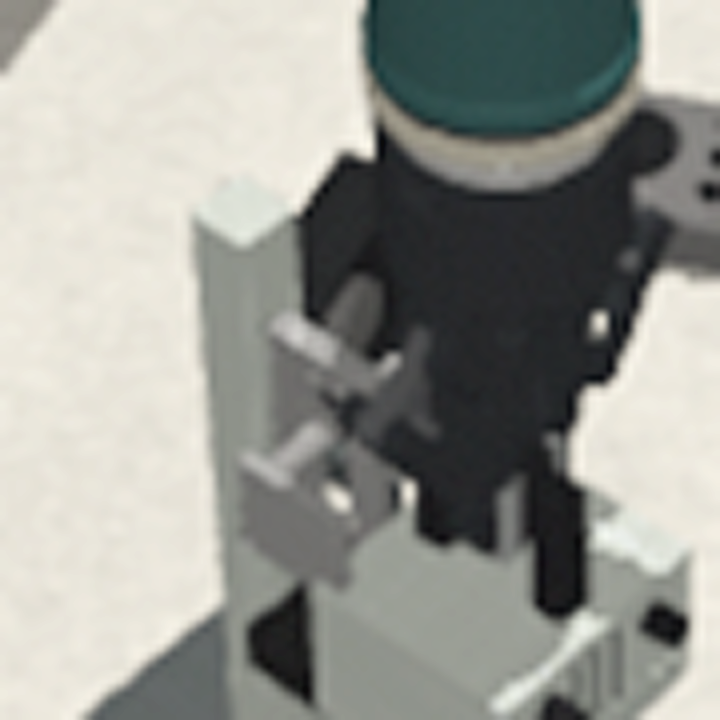

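```bash
python3 -m inch '[{"dp":[0,0,-0.1],"turn":0,"grip":0},{"dp":[0,-0.2,-0.15],"turn":0,"grip":0},{"dp":[0,-0.4,-0.15],"turn":0,"grip":0},{"dp":[0,-0.5,-0.15],"turn":0,"grip":0},{"dp":[0,-0.5,-0.15],"turn":0,"grip":0}]' 60; python3 -c "
from h import *
plan((.5661,.0505,.172),np.radians(74.2));s=ctrl.sense();print((Rt(s).T@s['wrist_force']).round(2),s['moment'],s['grip_width'])"
```

```text
time_s: 11.2
tcp_pos: [0.5647, 0.0513, 0.1986]
orientation: [-0.0, 0.798, 0.603, 0.001]
wrist_force: [2.4, -0.7, -2.0]
grip_width: 0.013
dp [-0.04  0.16  2.66] turn -0.001 tcp [0.5647 0.0513 0.1986] yaw 74.15 tilt [ 5.0e-04  1.2e-03 -1.0e+00] F [ 2.41 -0.73 -1.96] t 11.2
[-0.05  2.52  1.96] [-0.10858681 -0.32718723 -0.01000219] 0.012984395299416472
```

```bash
python3 -m inch '[{"dp":[0,-0.05,-0.05],"turn":0,"grip":0},{"dp":[0,-0.05,-0.1],"turn":0,"grip":0},{"dp":[0,-0.05,-0.15],"turn":0,"grip":0},{"dp":[0,-0.05,-0.15],"turn":0,"grip":0}]' 60; python3 -c "
from h import *
plan((.5661,.0505,.172),np.radians(74.2));s=ctrl.sense();print((Rt(s).T@s['wrist_force']).round(2),s['moment'],s['grip_width'])"
```

```text
time_s: 11.7
tcp_pos: [0.5637, 0.0515, 0.1999]
orientation: [-0.001, 0.798, 0.603, 0.0]
wrist_force: [-0.1, -0.2, -2.7]
grip_width: 0.0132
dp [-0.04  0.26  2.79] turn -0.001 tcp [0.5637 0.0515 0.1999] yaw 74.15 tilt [-5.0e-04  1.4e-03 -1.0e+00] F [-0.13 -0.19 -2.74] t 11.7
[-0.23 -0.07  2.74] [-0.0004917  -0.00930242  0.03698383] 0.013231885324292937
```

```bash
python3 -m inch '[{"dp":[0,0.05,-0.1],"turn":0,"grip":0},{"dp":[0,0,-0.17],"turn":0,"grip":0},{"dp":[0,-0.15,-0.17],"turn":0,"grip":0},{"dp":[0,-0.3,-0.17],"turn":0,"grip":0},{"dp":[0,-0.3,-0.17],"turn":0,"grip":0}]' 60; python3 -c "
from h import *
plan((.5661,.0505,.172),np.radians(74.2));s=ctrl.sense();print((Rt(s).T@s['wrist_force']).round(2),s['moment'],s['grip_width'])"
```

```text
time_s: 12.32
tcp_pos: [0.5606, 0.0524, 0.2015]
orientation: [-0.001, 0.798, 0.603, 0.0]
wrist_force: [-0.5, -0.9, -3.3]
grip_width: 0.013
dp [-0.04  0.59  2.95] turn -0.001 tcp [0.5606 0.0524 0.2015] yaw 74.16 tilt [-6.0e-04  1.4e-03 -1.0e+00] F [-0.45 -0.91 -3.33] t 12.325
[-1.   -0.18  3.33] [-0.00103474  0.01883757  0.00884331] 0.013013695947916614
```

```bash
python3 -m inch '[{"dp":[0,-0.15,0],"turn":0,"grip":0},{"dp":[0,-0.3,0],"turn":0,"grip":0},{"dp":[0,-0.45,0],"turn":0,"grip":0},{"dp":[0,-0.6,0],"turn":0,"grip":0},{"dp":[0,-0.6,0],"turn":0,"grip":0}]' 60; python3 -c "
from h import *
plan((.5661,.0505,.172),np.radians(74.2));s=ctrl.sense();print((Rt(s).T@s['wrist_force']).round(2),s['moment'],s['grip_width'])"
```

```text
time_s: 12.95
tcp_pos: [0.5546, 0.0541, 0.2016]
orientation: [-0.001, 0.798, 0.603, 0.0]
wrist_force: [0.0, 0.3, -2.7]
grip_width: 0.0133
dp [-0.04  1.2   2.96] turn -0.001 tcp [0.5546 0.0541 0.2016] yaw 74.16 tilt [-8.0e-04  1.4e-03 -1.0e+00] F [ 0.01  0.28 -2.66] t 12.95
[ 0.27 -0.06  2.66] [0.02596817 0.0154052  0.02326457] 0.013288514782194102
```

No contact: the bar is sliding free through the mouth, so I keep drawing it out level.

```bash
python3 -m inch '[{"dp":[0,-0.4,0],"turn":0,"grip":0},{"dp":[0,-0.8,0],"turn":0,"grip":0},{"dp":[0,-1.2,0],"turn":0,"grip":0},{"dp":[0,-1.6,0],"turn":0,"grip":0},{"dp":[0,-2,0],"turn":0,"grip":0}]' 60; python3 -m inch '[{"dp":[0,-1,0],"turn":0,"grip":0},{"dp":[0,-2.5,0],"turn":0,"grip":0},{"dp":[0,-4,0],"turn":0,"grip":0},{"dp":[0,-5,0],"turn":0,"grip":0},{"dp":[0,-5,0],"turn":0,"grip":0}]' 60;python3 -c "
from h import *
plan((.5661,.0505,.172),np.radians(74.2));s=ctrl.sense();print((Rt(s).T@s['wrist_force']).round(2),s['moment'],s['grip_width'])
b=read_camera('wrist');cv2.imwrite('pics/w9.png',b);b=read_camera('side');cv2.imwrite('pics/side9.png',b)"
```

```text
time_s: 13.58
tcp_pos: [0.5352, 0.0596, 0.2016]
orientation: [-0.001, 0.798, 0.603, 0.0]
wrist_force: [-0.9, 0.6, -3.1]
grip_width: 0.0131
time_s: 14.2
tcp_pos: [0.4861, 0.0736, 0.2018]
orientation: [-0.001, 0.798, 0.603, 0.0]
wrist_force: [0.1, -0.0, -2.3]
grip_width: 0.0125
dp [-0.04  8.33  2.97] turn -0.0 tcp [0.4861 0.0736 0.2018] yaw 74.19 tilt [-8.0e-04  1.4e-03 -1.0e+00] F [ 0.07 -0.04 -2.3 ] t 14.2
[-0.02  0.08  2.3 ] [-0.00049084  0.02577204 -0.00346482] 0.012539129096760289
```

View pics/w9.png

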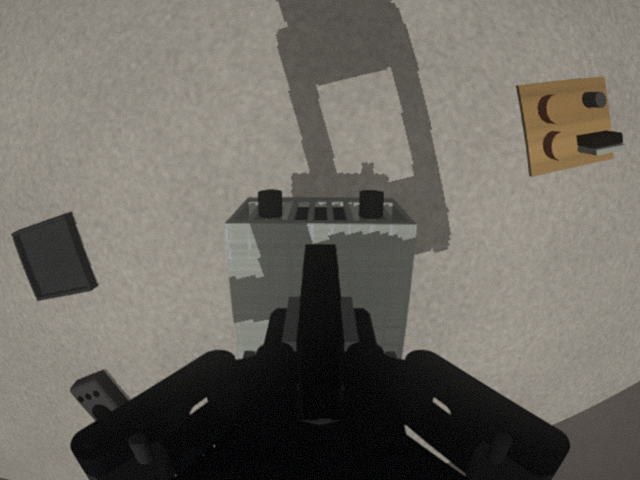

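View pics/side9.png

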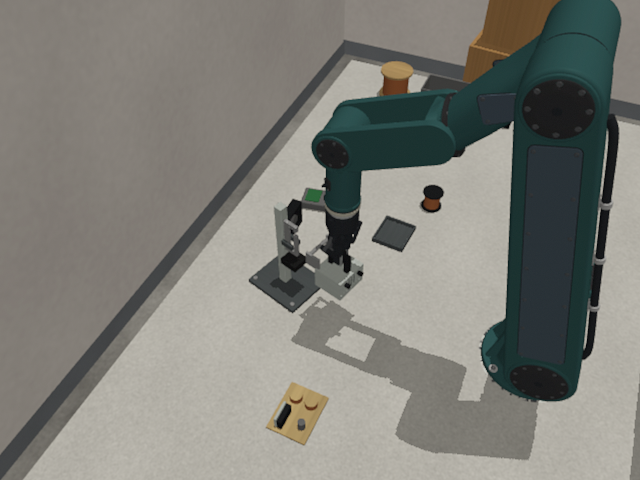

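The load is clear of the hook and hanging steady, weighing about 3 N. Before carrying, I'll cross-check the tray from other wrist pictures and measure the load's offset in the hand.

Run:
```python
from h import *
for n,(x,y) in (("w2",(75,155)),("w3",(20,130))):
    crop(cv2.imread(f"pics/{n}.png"),x,y,100,110,5,f"pics/{n}t.png",2.5)
im=cv2.imread("pics/w9.png");crop(im,215,180,210,70,3.8,"pics/w9f.png",2.0)
```

```text
(no output)
```

View pics/w2t.png

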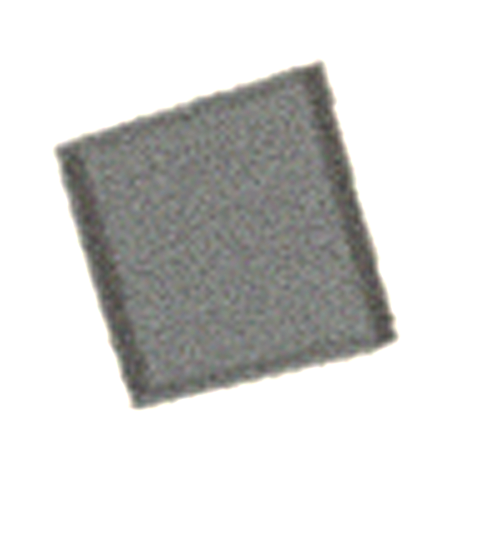

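View pics/w3t.png

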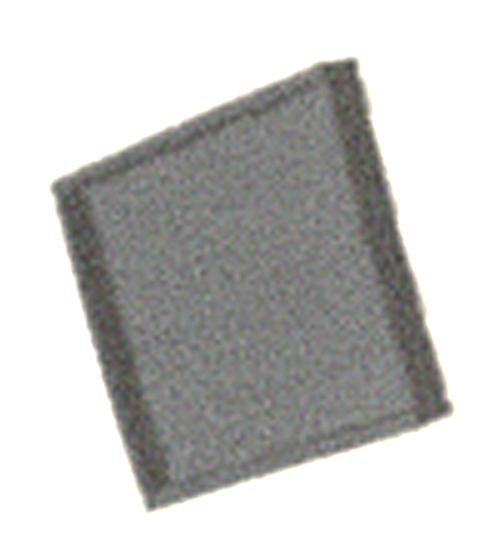

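View pics/w9f.png

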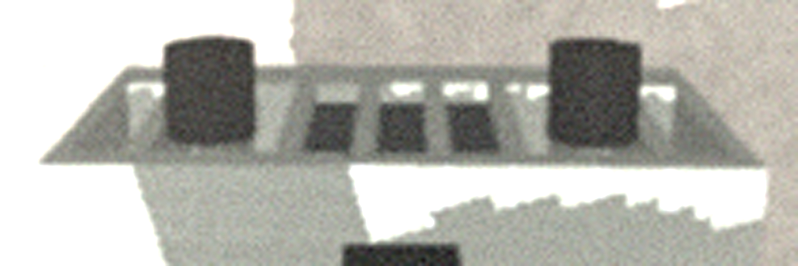

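Run:
```python
from h import *
np.set_printoptions(precision=4,suppress=True)
for n,o,L,Rr in(("w2",(75,155),[(58,148),(135,407)],[(322,62),(397,340)]),("w3",(20,130),[(53,185),(150,508)],[(354,60),(450,410)])):
    d=np.load(n+".npz");a=wun(d,unc(L,*o,5),.016);b=wun(d,unc(Rr,*o,5),.0)
    P=np.vstack([a,b]);print(n,P[:,:2].tolist() and P[:,:2],"centre",P.mean(0)[:2],"w",np.linalg.norm((b-a)[:,:2],axis=1),"l",np.linalg.norm((a[1]-a[0])[:2]))
    v=(P[1]-P[0]+P[3]-P[2]);print("yaw",np.degrees(np.arctan2(v[1],v[0])))
# load in hand from w9 (pose static)
s=ctrl.sense();c=get_calibration("wrist");d=dict(R=c["R"],t=c["t"],K=c["camera_matrix"])
Rr=Rt(s)
for z,px in((0.0,[(42,161),(765,164)]),(-.06+0.0,[(125,67),(680,67)])):
    P=wun(d,unc(px,215,180,3.8),s["tcp_pos"][2]+z);Q=(P-s["tcp_pos"])@Rr;print("front edge in tool",Q,"len",np.linalg.norm(P[1]-P[0]))
```

```text
w2 [[ 0.4012 -0.3164]
 [ 0.4958 -0.3238]
 [ 0.4083 -0.2121]
 [ 0.5052 -0.22  ]] centre [ 0.4526 -0.268 ] w [0.1045 0.1042] l 0.09491866680173984
yaw -4.567128418358482
w3 [[ 0.4013 -0.3171]
 [ 0.496  -0.3231]
 [ 0.4084 -0.213 ]
 [ 0.5037 -0.2198]] centre [ 0.4523 -0.2683] w [0.1044 0.1036] l 0.09486425749637617
yaw -3.866546790514421
front edge in tool [[-0.0452 -0.0371 -0.0001]
 [ 0.0439 -0.0367  0.0001]] len 0.08903347117134507
front edge in tool [[-0.046  -0.0362  0.0599]
 [ 0.0448 -0.0362  0.0601]] len 0.09081206052024736
```

```bash
python3 -c "
from h import *
plan((.4489,-.2677,.20),np.radians(85.8))"
```

```text
dp [-33.86   5.59   0.15] turn -0.203 tcp [0.4875 0.0733 0.2019] yaw 74.17 tilt [ 5.0e-04  1.3e-03 -1.0e+00] F [ 0.91 -0.17 -3.4 ] t 14.3
```

```bash
python3 -m inch '[{"dp":[-2,0,0],"turn":0,"grip":0},{"dp":[-6,1,0],"turn":0,"grip":0},{"dp":[-10,1.6,0],"turn":-0.05,"grip":0},{"dp":[-14,2.3,0],"turn":-0.1,"grip":0},{"dp":[-18,3,0],"turn":-0.15,"grip":0}]' 60; python3 -c "
from h import *
plan((.4489,-.2677,.20),np.radians(85.8))"
```

```text
time_s: 14.92
tcp_pos: [0.4678, -0.1099, 0.2018]
orientation: [0.0, 0.75, 0.662, 0.001]
wrist_force: [1.4, 0.5, -3.0]
grip_width: 0.013
dp [-15.9    0.09   0.17] turn -0.052 tcp [ 0.4678 -0.1099  0.2018] yaw 82.85 tilt [ 1.4e-03  8.0e-04 -1.0e+00] F [ 1.38  0.54 -3.02] t 14.925
```

```bash
python3 -m inch '[{"dp":[-4,0,0],"turn":0,"grip":0},{"dp":[-8,0,0.5],"turn":-0.03,"grip":0},{"dp":[-12,0.1,1],"turn":-0.05,"grip":0},{"dp":[-14.5,0.1,2],"turn":-0.05,"grip":0},{"dp":[-15.9,0.1,4],"turn":-0.05,"grip":0}]' 60;  python3 -m inch '[{"dp":[0,0,2],"turn":0,"grip":0},{"dp":[0,0,4],"turn":0,"grip":0},{"dp":[0,0,5],"turn":0,"grip":0},{"dp":[0,0,5],"turn":0,"grip":0}]' 60
python3 - <<'E'
from h import *
plan((.4489,-.2677,.095),np.radians(85.8))
c=get_calibration("wrist");im=read_camera("wrist");cv2.imwrite("pics/w10.png",im);np.savez("w10.npz",im=im,R=c["R"],t=c["t"],K=c["camera_matrix"])
b=read_camera("side");cv2.imwrite("pics/side10.png",b);crop(b,340,170,110,110,6,"pics/side10c.png",1.1)
b=read_camera("scene");cv2.imwrite("pics/scene10.png",b);crop(b,215,140,110,110,6,"pics/scene10c.png",1.6)
E
```

```text
time_s: 15.55
tcp_pos: [0.4503, -0.2706, 0.1621]
orientation: [0.002, 0.734, 0.68, 0.001]
wrist_force: [1.2, 0.0, -2.9]
grip_width: 0.0131
time_s: 16.05
tcp_pos: [0.4503, -0.2707, 0.1115]
orientation: [0.001, 0.734, 0.68, 0.001]
wrist_force: [-0.3, 0.8, -2.6]
grip_width: 0.013
dp [ 0.29 -0.17  1.65] turn -0.003 tcp [ 0.4503 -0.2707  0.1115] yaw 85.62 tilt [ 2.9e-03 -8.0e-04 -1.0e+00] F [-0.27  0.77 -2.59] t 16.05
```

View pics/w10.png

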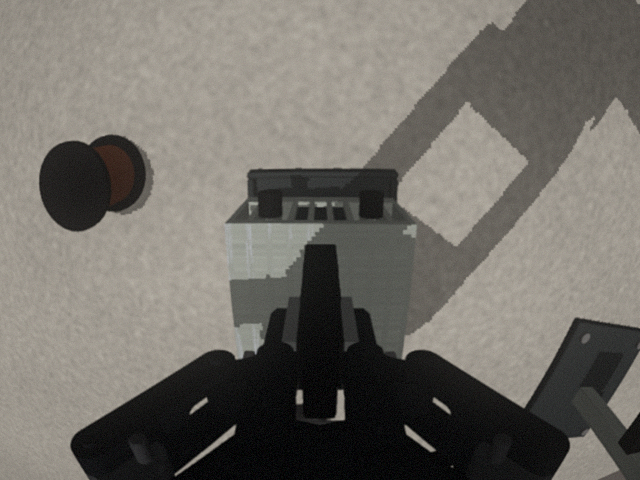

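View pics/side10c.png

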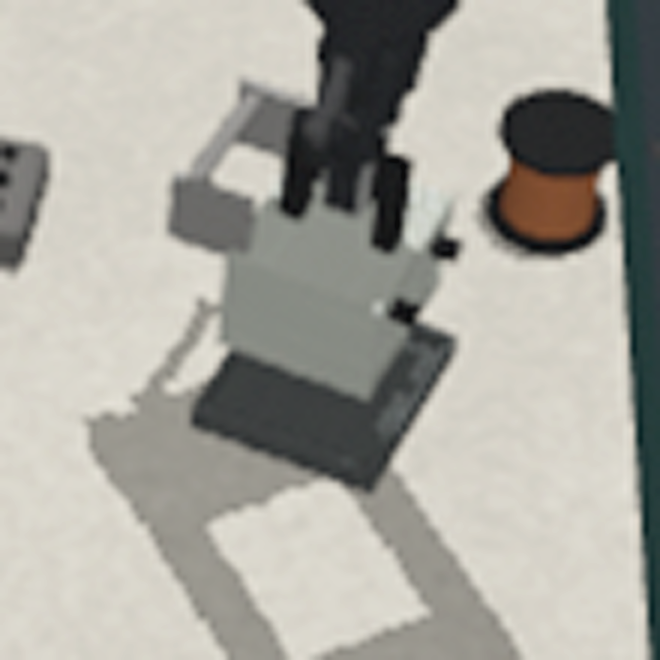

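View pics/scene10c.png

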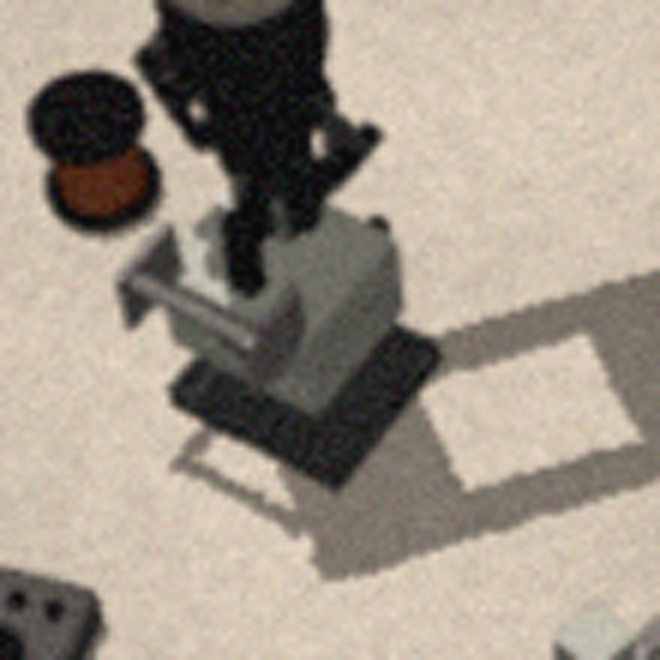

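The load hovers about 50 mm over the tray, well aligned. The tray's near rim shows at (248–399, 171) in the wrist picture, which gives a direct fine reference.

Run:
```python
from h import *
im=cv2.imread("pics/w10.png");crop(im,220,150,205,85,3.8,"pics/w10f.png",2.2)
```

```text
(no output)
```

View pics/w10f.png

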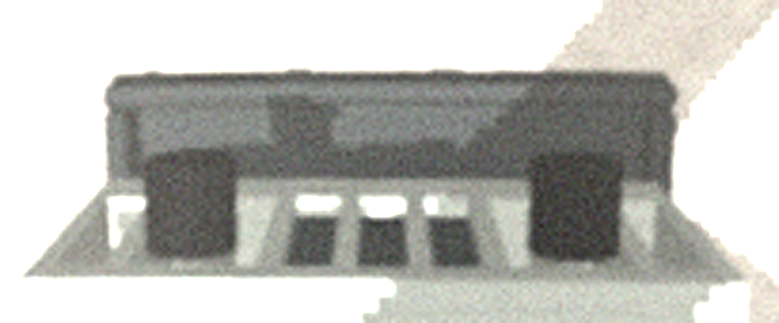

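Run:
```python
from h import *
np.set_printoptions(precision=4,suppress=True)
d=np.load("w10.npz");A=lambda p:unc(p,220,150,3.8)
t=np.radians(-4.2);e=np.array([np.cos(t),np.sin(t)])
for nm,px,z in(("rim outer",[(106,93),(676,93)],.016),("foot",[(114,76),(668,74)],0),("rim inner",[(120,109),(660,107)],.016)):
    P=wun(d,A(px),z)[:,:2];print(nm,P,"len",np.linalg.norm(P[1]-P[0]),"mid",P.mean(0),"centre",P.mean(0)+(.044 if "inner" in nm else .049)*e, "yaw",np.degrees(np.arctan2(*(P[1]-P[0])[::-1]))-90)
s=ctrl.sense()
for nm,px,z in(("load bottom front",[(107,186),(670,187)],-.06),("load top front",[(25,275),(745,277)],0)):
    P=wun(d,A(px),.1115+z)[:,:2];print(nm,"len",np.linalg.norm(P[1]-P[0]),"centre",P.mean(0)+.04*e,"yaw",np.degrees(np.arctan2(*(P[1]-P[0])[::-1]))-90)
plan((.4489,-.2677,.075),np.radians(85.8))
```

```text
rim outer [[ 0.4009 -0.3193]
 [ 0.409  -0.2131]] len 0.10655672787338426 mid [ 0.405  -0.2662] centre [ 0.4538 -0.2698] yaw -4.325942026221767
foot [[ 0.3998 -0.3207]
 [ 0.4077 -0.2113]] len 0.10959069441301986 mid [ 0.4037 -0.266 ] centre [ 0.4526 -0.2696] yaw -4.111847661602553
rim inner [[ 0.4042 -0.317 ]
 [ 0.4115 -0.2162]] len 0.10104245486149716 mid [ 0.4078 -0.2666] centre [ 0.4517 -0.2699] yaw -4.118389285274503
load bottom front len 0.09222392434506944 centre [ 0.4551 -0.2706] yaw -4.4602453315428505
load top front len 0.08860068113114551 centre [ 0.4531 -0.2713] yaw -4.54346959707874
dp [ 0.34 -0.27  3.78] turn -0.003 tcp [ 0.4512 -0.2712  0.1128] yaw 85.63 tilt [ 0.0052 -0.0026 -1.    ] F [ 0.5  -0.23 -1.8 ] t 16.2
```

```bash
python3 -m inch '[{"dp":[0.2,-0.15,0.8],"turn":-0.003,"grip":0},{"dp":[0.25,-0.2,1.6],"turn":-0.003,"grip":0},{"dp":[0.25,-0.2,2.4],"turn":-0.003,"grip":0},{"dp":[0.25,-0.2,2.7],"turn":-0.003,"grip":0},{"dp":[0.25,-0.2,2.7],"turn":-0.003,"grip":0}]' 60
python3 - <<'E'
from h import *
plan((.4489,-.2677,.065),np.radians(85.8))
c=get_calibration("wrist");im=read_camera("wrist");cv2.imwrite("pics/w11.png",im);np.savez("w11.npz",im=im,R=c["R"],t=c["t"],K=c["camera_matrix"])
crop(im,220,150,205,85,3.8,"pics/w11f.png",2.2)
b=read_camera("side");crop(b,340,170,110,110,6,"pics/side11c.png",1.1)
b=read_camera("scene");crop(b,215,140,110,110,6,"pics/scene11c.png",1.6)
E
```

```text
time_s: 16.82
tcp_pos: [0.4493, -0.2685, 0.0854]
orientation: [0.002, 0.733, 0.681, 0.001]
wrist_force: [0.2, 0.2, -3.4]
grip_width: 0.0129
dp [ 0.08 -0.06  2.04] turn -0.0 tcp [ 0.4493 -0.2685  0.0854] yaw 85.8 tilt [ 0.0045 -0.002  -1.    ] F [ 0.19  0.19 -3.44] t 16.825
```

View pics/w11f.png

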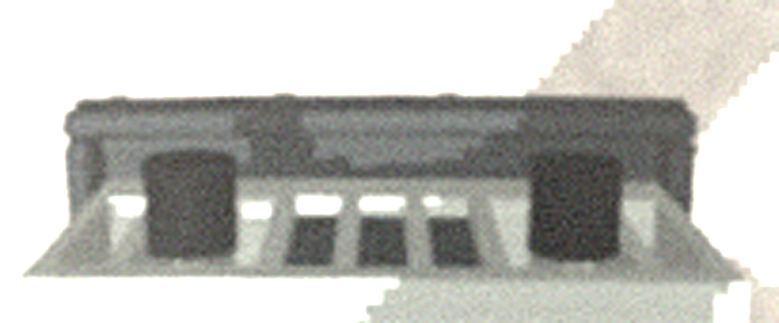

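View pics/side11c.png

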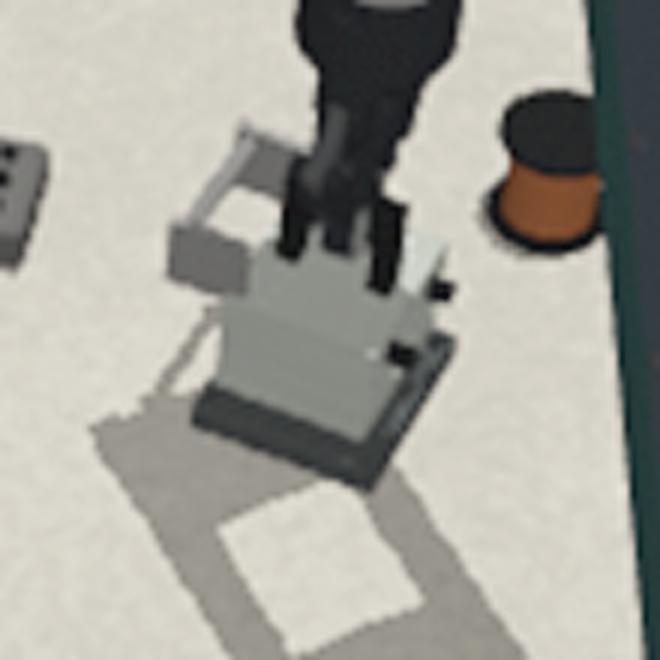

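View pics/scene11c.png

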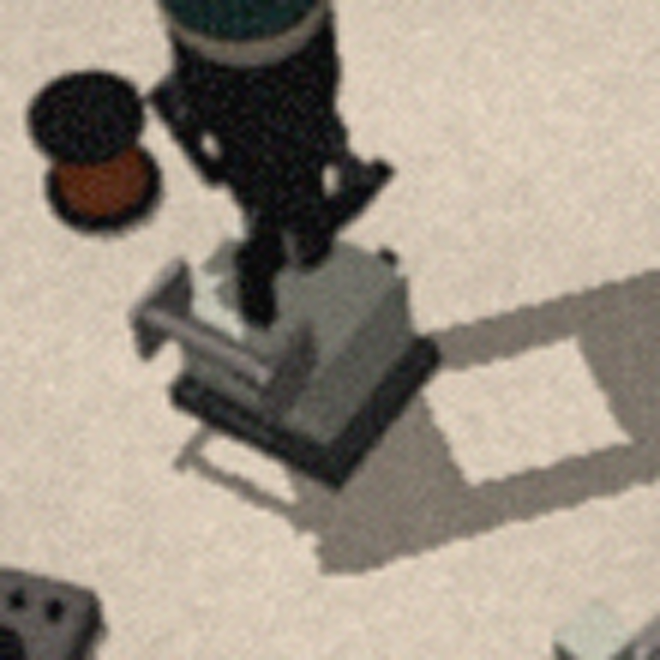

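```bash
python3 - <<'E'
from h import *
np.set_printoptions(precision=4,suppress=True)
d=np.load("w11.npz");A=lambda p:unc(p,220,150,3.8)
t=np.radians(-4.2);e=np.array([np.cos(t),np.sin(t)]);f=np.array([-e[1],e[0]])
for nm,px,z,o in(("foot",[(80,103),(686,100)],0,.049),("rim outer",[(68,122),(695,120)],.016,.049),("load bottom",[(107,182),(660,184)],.0254,.04),("load top",[(25,275),(745,277)],.0854,.04)):
    P=wun(d,A(px),z)[:,:2];print(nm,"len",np.linalg.norm(P[1]-P[0]),"centre",P.mean(0)+o*e,"yaw",np.degrees(np.arctan2(*(P[1]-P[0])[::-1]))-90)
plan((.4489,-.2677,.066),np.radians(85.8))
E
python3 - <<'E'
import cv2
im=cv2.imread("pics/w11.png")
cv2.imwrite("pics/w11g.png",cv2.convertScaleAbs(cv2.resize(im[165:225,225:290],None,fx=9,fy=9,interpolation=cv2.INTER_CUBIC),alpha=2.2,beta=10))
cv2.imwrite("pics/w11h.png",cv2.convertScaleAbs(cv2.resize(im[165:225,360:425],None,fx=9,fy=9,interpolation=cv2.INTER_CUBIC),alpha=2.2,beta=10))
E
```

```text
foot len 0.10915382186146183 centre [ 0.4528 -0.2694] yaw -3.887173465578016
rim outer len 0.10611281532220511 centre [ 0.4536 -0.2698] yaw -3.9968724947358254
load bottom len 0.09045293881678199 centre [ 0.4535 -0.2694] yaw -4.389035243515991
load top len 0.08855814435268922 centre [ 0.4521 -0.2692] yaw -4.343772621871395
dp [ 0.11 -0.1   2.  ] turn -0.0 tcp [ 0.4497 -0.2688  0.086 ] yaw 85.8 tilt [ 0.0055 -0.0028 -1.    ] F [-0.18  0.06 -2.46] t 16.975
```

View pics/w11g.png

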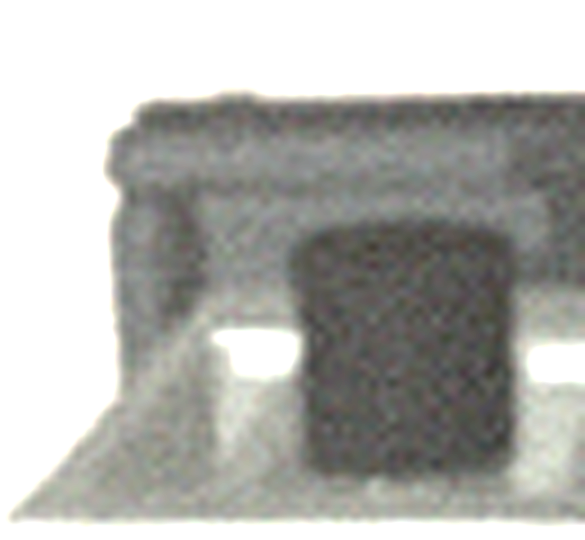

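View pics/w11h.png

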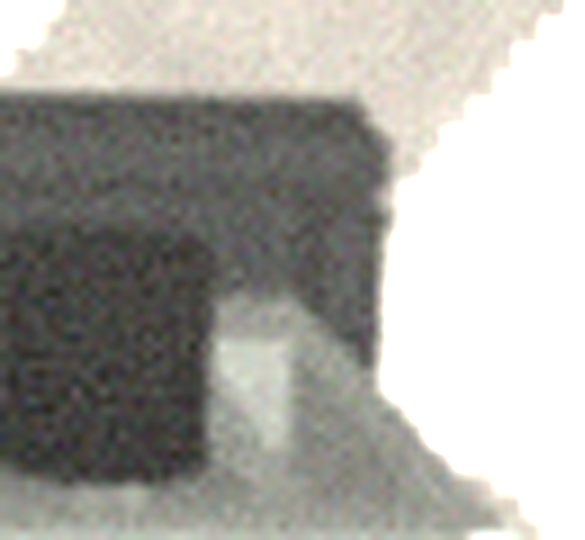

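Load and tray centres agree within about 1 mm, and yaw within 0.4°. I'll lower slowly to contact.

```bash
python3 -m inch '[{"dp":[0,0,0.4],"turn":0,"grip":0},{"dp":[0,0,0.8],"turn":0,"grip":0},{"dp":[0,0,1.2],"turn":0,"grip":0},{"dp":[0,0,1.5],"turn":0,"grip":0},{"dp":[0,0,1.6],"turn":0,"grip":0}]' 60; python3 -c "
from h import *
plan((.4497,-.2688,.066),np.radians(85.8))"
```

```text
time_s: 17.6
tcp_pos: [0.4496, -0.2687, 0.0696]
orientation: [0.003, 0.733, 0.681, 0.001]
wrist_force: [0.4, -0.7, -3.5]
grip_width: 0.0131
dp [-0.01  0.01  0.36] turn 0.0 tcp [ 0.4496 -0.2687  0.0696] yaw 85.8 tilt [ 0.005  -0.0025 -1.    ] F [ 0.38 -0.69 -3.5 ] t 17.6
```

The underside is below the rim (≈ 9.6 mm) with no contact force, so it's inside the tray walls. I'll creep down.

```bash
python3 -m inch '[{"dp":[0,0,0.1],"turn":0,"grip":0},{"dp":[0,0,0.2],"turn":0,"grip":0},{"dp":[0,0,0.3],"turn":0,"grip":0},{"dp":[0,0,0.4],"turn":0,"grip":0},{"dp":[0,0,0.4],"turn":0,"grip":0}]' 60; python3 -c "
from h import *
plan((.4497,-.2688,.066),np.radians(85.8));print(ctrl.sense()['moment'])"
```

```text
time_s: 18.23
tcp_pos: [0.4496, -0.2687, 0.0656]
orientation: [0.003, 0.733, 0.681, 0.001]
wrist_force: [-0.0, -0.4, -2.6]
grip_width: 0.013
dp [-0.01  0.01 -0.04] turn 0.0 tcp [ 0.4496 -0.2687  0.0656] yaw 85.8 tilt [ 0.005  -0.0024 -1.    ] F [-0.04 -0.43 -2.62] t 18.225
[0.00313809 0.00473585 0.03549214]
```

```bash
python3 -m inch '[{"dp":[0,0,0.05],"turn":0,"grip":0},{"dp":[0,0,0.1],"turn":0,"grip":0},{"dp":[0,0,0.13],"turn":0,"grip":0},{"dp":[0,0,0.13],"turn":0,"grip":0}]' 60; python3 -c "
from h import *
plan((.4497,-.2688,.066),np.radians(85.8));print(ctrl.sense()['moment'])"
```

```text
time_s: 18.73
tcp_pos: [0.4502, -0.269, 0.0652]
orientation: [0.003, 0.733, 0.681, 0.001]
wrist_force: [-0.3, 0.6, 7.4]
grip_width: 0.0133
dp [ 0.01 -0.05 -0.08] turn 0.0 tcp [ 0.4502 -0.269   0.0652] yaw 85.8 tilt [ 0.006 -0.003 -1.   ] F [-0.28  0.65  7.38] t 18.725
[0.35893877 0.48579744 0.06480534]
```

Contact with the floor is at TCP z 0.065, exactly as predicted. I'll unload slightly and release.

```bash
python3 -m inch '[{"dp":[0,0,-0.05],"turn":0,"grip":0},{"dp":[0,0,-0.05],"turn":0,"grip":0.2},{"dp":[0,0,-0.05],"turn":0,"grip":0.4},{"dp":[0,0,-0.05],"turn":0,"grip":0.7},{"dp":[0,0,-0.05],"turn":0,"grip":0.7}]' 20
python3 - <<'E'
from h import *
plan((.4497,-.2688,.066),np.radians(85.8))
im=read_camera("wrist");cv2.imwrite("pics/w12.png",im)
b=read_camera("side");crop(b,340,170,110,110,6,"pics/side12c.png",1.1)
E
```

```text
time_s: 19.35
tcp_pos: [0.4502, -0.269, 0.0657]
orientation: [0.003, 0.733, 0.681, 0.001]
wrist_force: [0.0, -0.1, 0.2]
grip_width: 0.0601
dp [ 0.01 -0.05 -0.03] turn 0.0 tcp [ 0.4502 -0.269   0.0657] yaw 85.8 tilt [ 0.0061 -0.003  -1.    ] F [ 0.02 -0.12  0.16] t 19.35
```

View pics/w12.png

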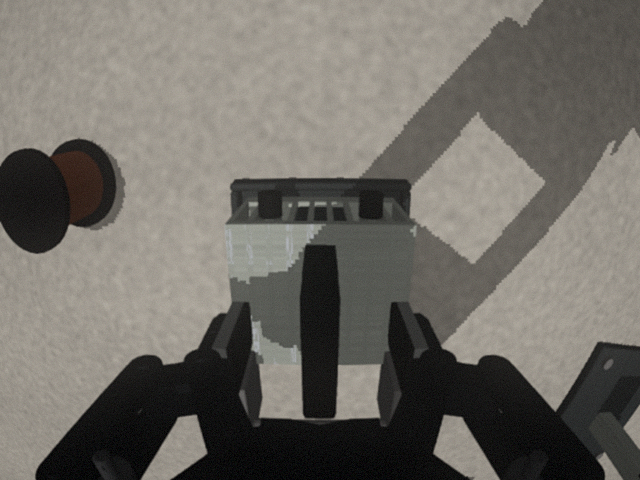

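View pics/side12c.png

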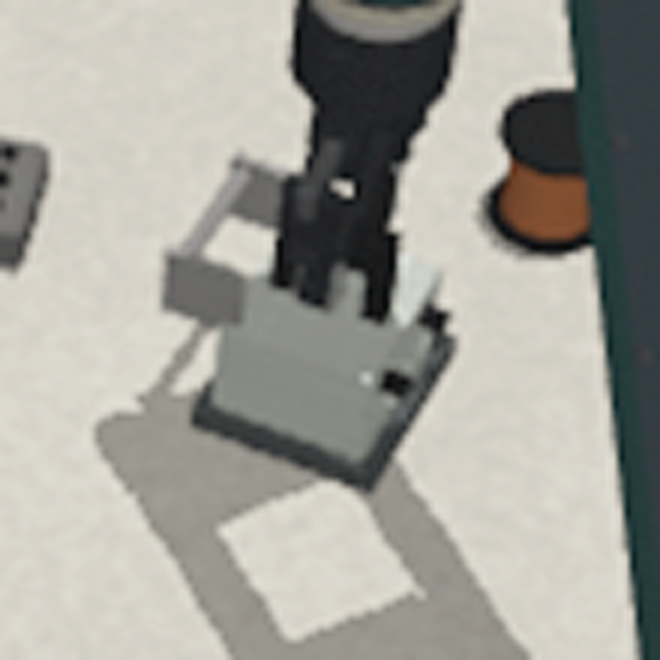

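The jaws are clear of the handle, force is zero, and the load sits in the tray. I'll retreat straight up and do a final check.

```bash
python3 -m inch '[{"dp":[0,0,-1],"turn":0,"grip":0.7},{"dp":[0,0,-3],"turn":0,"grip":0.7},{"dp":[0,0,-7],"turn":0,"grip":0.7},{"dp":[0,0,-12],"turn":0,"grip":0.7},{"dp":[0,0,-17],"turn":0,"grip":0.7}]' 20; python3 -m inch '[{"dp":[0,-3,-3],"turn":0,"grip":0.7},{"dp":[0,-5,-8],"turn":0,"grip":0.7},{"dp":[0,-5,-8],"turn":0,"grip":0.7},{"dp":[0,-5,-8],"turn":0,"grip":0.7}]' 20
python3 - <<'E'
from h import *
plan((.4497,-.2688,.066),np.radians(85.8))
c=get_calibration("wrist");im=read_camera("wrist");cv2.imwrite("pics/w13.png",im);np.savez("w13.npz",im=im,R=c["R"],t=c["t"],K=c["camera_matrix"])
b=read_camera("side");cv2.imwrite("pics/side13.png",b);crop(b,340,170,110,110,6,"pics/side13c.png",1.1)
b=read_camera("scene");cv2.imwrite("pics/scene13.png",b)
E
```

```text
time_s: 20.08
tcp_pos: [0.4489, -0.2683, 0.2379]
orientation: [0.003, 0.733, 0.681, 0.001]
wrist_force: [1.3, -0.1, 0.5]
grip_width: 0.0597
time_s: 20.58
tcp_pos: [0.3984, -0.2642, 0.3177]
orientation: [0.004, 0.733, 0.681, 0.001]
wrist_force: [0.6, 0.1, -0.4]
grip_width: 0.0594
dp [-1.000e-02  4.970e+00  2.521e+01] turn -0.0 tcp [ 0.3984 -0.2642  0.3177] yaw 85.79 tilt [ 0.0069 -0.0036 -1.    ] F [ 0.58  0.1  -0.42] t 20.575
```

View pics/w13.png

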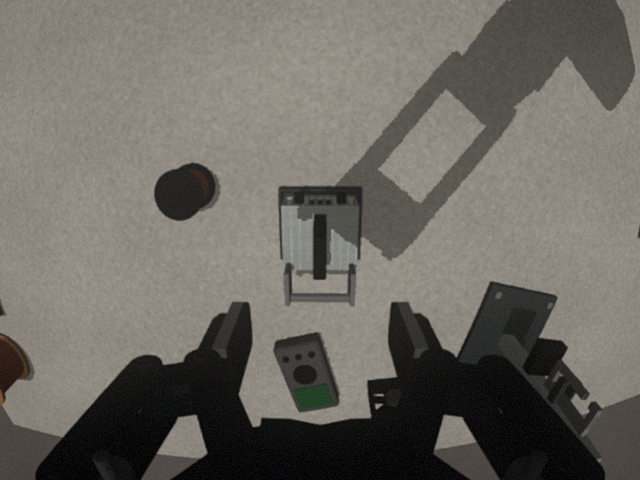

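View pics/side13c.png

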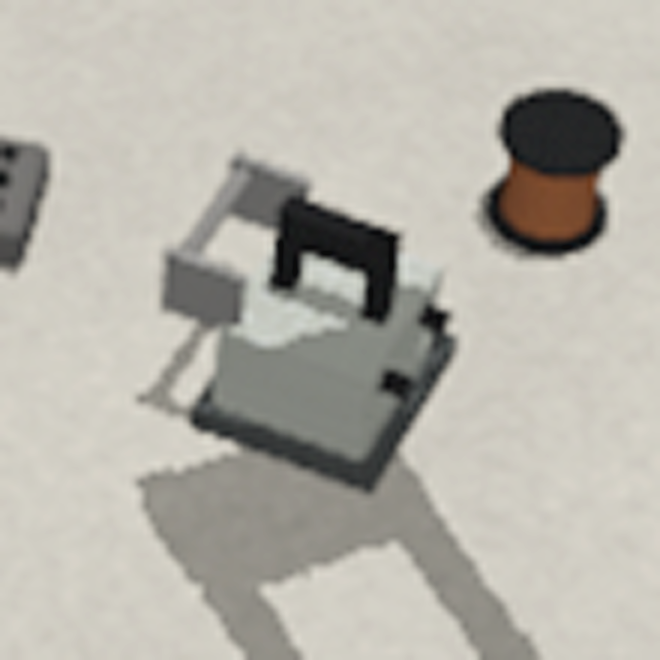

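View pics/scene13.png

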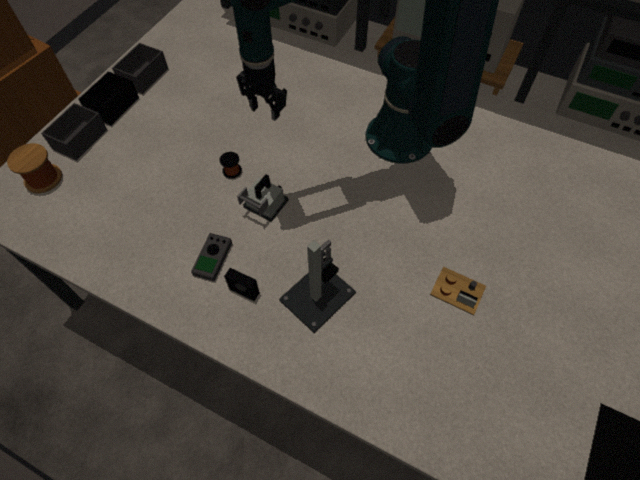

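The load sits flat inside the tray. The bystanders are at the same pixels as at the start: spool (230,165), meter (211,256), fan (242,285), board (459,290). I'm handing it in.

```bash
python3 -c "
from cell import ctrl
print(ctrl.sense()['dq'].round(3)); print(ctrl.finish_job())"
```

```text
[ 0.001  0.004 -0.002 -0.     0.002 -0.002]
the job is handed in; nothing more can be done
None
```

The load module is off the hook and sitting in the tray, and the job was handed in at about 20.7 s. No verdict was reported.

**Lift and draw-out:** I lifted it in small steps. At 28.6 mm the bar still pressed on the hook's limb with about 2.5 N; at 29.9 mm that force vanished. I drew it out level at 31.5 mm of lift, and every reading on the way out showed no contact. The largest sideways reading on the hook or bumper was about 3.5 N. Closing the gripper gave one brief 10 N reading before the lift. Forces were read only at the end of each call, so a short peak between readings could have been missed.

**Placing:** Just before lowering, the load's and tray's centres agreed within about 1 mm and their yaw within about 0.4°. It touched the tray floor at the predicted height with about 7 N, then I released it and backed off.

**Last checks:** The final pictures show the load upright inside the tray walls, the gripper well clear, and the bystanders where they started. That it lies flat is judged from the pictures and the touch-down height; I didn't measure tilt separately.

**What disagreed:**
- **Fingertip distance:** The first grasp closed on nothing. Measured in the wrist picture, the fingertips sit about 36 mm further back than the stated 11 mm ahead of the TCP. I went down about 32 mm and the second grasp held.
- **Camera positions:** The side camera put the tray up to about 9 mm off the wrist camera in y, so I used the wrist camera.

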